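Rinse the aquarium tools and hang them up

TASK

Rinse the used tank tools standing in the clear caddy and put them away, one after another from cleanest to dirtiest: scraper, then trowel, then rake, then brush, skipping any that are not there. Keeping hold of each tool, dip its head for a moment at least half way down into the white rinse pot, then hang it by its eye on a free peg of the small pegboard, one tool to a peg, and let go of it there before dipping the next. Leave the pot standing upright on the shelf, and do not disturb the breeder box, food jar or siphon bell.

Things in the scene. Friction and masses are not known exactly. Their poses are not given: they have to be found in the camera images.
- scraper: algae scraper: a low solid black bar head 58 wide, 18 thick, 26 high on a thin steel stem (an upside-down T); 200 long, 0.05 to 0.15 kg, stands head down in a caddy slot (may be absent). Origin: middle of the head's underside, the working tip; z up the tool, x through its eye, y across. Top 38 mm is a black grip tab 26 wide (y), 20 thick (x): grip it across y from above
- scraper_eye (a point): centre of the scraper's steel ring eye below the tab: 38 outside, 24 clear inside, bar 7 thick; on the body's z axis, 145 mm above its origin and 55 below the top; hole along body x, both sides alike; an 8 mm stem runs down to the head
- trowel: planting trowel: a solid steel blade head 50 wide, 18 thick, 60 high, with a narrower neck 26 wide up to 76; 188 long, 0.05 to 0.15 kg, stands head down in a caddy slot (may be absent). Origin: middle of the head's underside, the working tip; z up the tool, x through its eye, y across. Top 38 mm is a black grip tab 26 wide (y), 20 thick (x): grip it across y from above
- trowel_eye (a point): centre of the trowel's steel ring eye below the tab: 38 outside, 24 clear inside, bar 7 thick; on the body's z axis, 133 mm above its origin and 55 below the top; hole along body x, both sides alike; an 8 mm stem runs down to the head
- rake: gravel rake: a steel head of three straight tines, each 8 wide and 52 long, under a crossbar, overall 56 wide, 18 thick, 60 high; 176 long, 0.05 to 0.15 kg, stands head down in a caddy slot (may be absent). Origin: middle of the head's underside, the working tip; z up the tool, x through its eye, y across. Top 38 mm is a black grip tab 26 wide (y), 20 thick (x): grip it across y from above
- rake_eye (a point): centre of the rake's steel ring eye below the tab: 38 outside, 24 clear inside, bar 7 thick; on the body's z axis, 121 mm above its origin and 55 below the top; hole along body x, both sides alike; an 8 mm stem runs down to the head
- brush: scrubbing brush: white bristle tufts 30 high under a wooden bar 16 high, head overall 54 wide, 18 thick, 46 high; 164 long, 0.05 to 0.15 kg, stands head down in a caddy slot (may be absent). Origin: middle of the head's underside, the working tip; z up the tool, x through its eye, y across. Top 38 mm is a black grip tab 26 wide (y), 20 thick (x): grip it across y from above
- brush_eye (a point): centre of the brush's steel ring eye below the tab: 38 outside, 24 clear inside, bar 7 thick; on the body's z axis, 109 mm above its origin and 55 below the top; hole along body x, both sides alike; an 8 mm stem runs down to the head
- pot: open white ceramic rinse pot, round, 100 mm across at the rim and 92 at the foot outside, walls 4 thick, 75 high, floor 6 thick; 0.45 kg, loose on the shelf; origin under its centre, z up
- caddy: fixed clear acrylic caddy, 226 (x) x 70 (y), 45 high, floor 5 thick; four slots 24 (x) by 62 (y) in a row along its x at -82.5, -27.5, 27.5 and 82.5 mm; origin under its centre; tools stand with x along its x
- board: fixed small upright pine pegboard, 390 wide, 300 high, 18 thick. Origin on its front face at shelf level, midway between its four free pegs; -x points out of the face, y along it, z up. Five 8 mm wooden pegs with 11 mm ball ends stand out 62 mm, at y = 120, 40, -40, -120 (free) and -200 (taken by a fixed white ceramic shrimp tube)
- peg0 (a point): free peg at board y = 120 mm: point on the peg's axis 30 mm out from the board's face, 240 mm above the shelf (board frame -30, 120, 240); the peg rises 9 degrees outward, axis 235 high at the face, 245 at the tip; the board's axes
- peg1 (a point): free peg at board y = 40 mm: point on the peg's axis 30 mm out from the board's face, 240 mm above the shelf (board frame -30, 40, 240); the peg rises 9 degrees outward, axis 235 high at the face, 245 at the tip; the board's axes
- peg2 (a point): free peg at board y = -40 mm: point on the peg's axis 30 mm out from the board's face, 240 mm above the shelf (board frame -30, -40, 240); the peg rises 9 degrees outward, axis 235 high at the face, 245 at the tip; the board's axes
- peg3 (a point): free peg at board y = -120 mm: point on the peg's axis 30 mm out from the board's face, 240 mm above the shelf (board frame -30, -120, 240); the peg rises 9 degrees outward, axis 235 high at the face, 245 at the tip; the board's axes
- breeder_box: clear acrylic breeder box with its lid on, 108 x 138, 101 high; origin under its centre; leave alone
- food_jar: closed food jar, 64 across, 85 high; origin under its centre; leave alone
- siphon_bell: black plastic gravel siphon bell standing mouth down, 72 across, 125 high; origin under its centre; leave alone

How it is judged:
By the outcome, as a careful person would: the job done as asked, in the order asked, and still so for the second after the job is handed in, with the robot touching nothing.
Of scraper, trowel, rake, brush only 3 to 4 are there at a start; the rules pass over those that are not, and their reading is None.
At some moment in a run one of pot may be knocked a few centimetres aside while the robot is not near it.
It also fails if it takes over 210 s, if anything falls off the work surface, if the arm or the gripper's body presses on something with over 40 N, if the wrist force passes 120 N, or if a joint passes its speed limit or range.

ROBOT

A 7-joint arm with a two-finger parallel gripper is mounted at the origin on the work surface. World frame = base frame: x ahead of the robot, y to its left, z up, the work surface at z = 0. Lengths are in m, angles in rad, forces in N, time in s.
With the tool pointing down it reaches from about 0.4 to 0.9 m from the base axis. Payload 5.6 kg.
Tool frame: the origin (TCP) lies midway between the tips of the shut fingers; the grasp point (between the pads) lies 19 mm behind it (manip.pinch_z is the distance from the TCP to the grasp point, in m); z points along the fingers, y is the line along which they close (so a half turn about z gives the same grasp; the last joint's range is limited). The gripper opens to 92 mm and grips with 3 to 60 N. Pads are 20 mm wide; open, the fingers measure 128 mm over their backs; the gripper's body (75 mm by 189 mm) begins 69 mm behind the grasp point.
Start: joints at [-1.221, 0.468, -0.012, 1.603, 0.006, 1.071, -0.056], TCP at [0.249, 0.6, 0.215] pointing down, gripper open.
Joint ranges: [-2.53, 2.53], [-0.31, 2.02], [-1.57, 1.55], [0.28, 2.44], [-1.29, 4.43], [0.15, 1.84], [-2.92, 2.92]. Speed limits (rad/s): [2.57, 2.57, 3.14, 3.14, 3.14, 3.14, 3.14].

INTERFACE

Orientations are given as a unit quaternion [x, y, z, w].
In Python, from workcell import manip, eyes, hand_in, boxes_of, spot_point gives the robot as it stands. The module is installed in compiled form; this text tells all that it offers.
- The arm moves only by the tool step_arm, never from a script. Its argument "motion" is a list of rows, each an object of numbers: "dx", "dy", "dz": the shift along the tool's x, y, z scaled (see below); "wx", "wy", "wz": the turn, a rotation vector about the tool's x, y, z scaled (see below). In form: [{"dx": .., "dy": .., "dz": .., "wx": .., "wy": .., "wz": ..}, ...]. A call has 1 to 8 rows; each row shifts and turns the commanded pose from where the row before left it, along the tool's axes as they then stand; what a row does not reach is not made up. The controller multiplies each number of a shift by 400 mm and each number of a turn by 90 degrees. A row lasts 1/12 s, in which the tool goes at most 41.7 mm and 7.16 degrees, less where a joint would pass 70% of its speed; a pose out of reach is approached as far as the arm can. A call with a number of a shift or a turn outside -1 to 1 is refused whole. A call with a gripper value outside its range is refused whole. "jaw" is the opening, from 0 (shut) to 1 (fully open), set as the call begins (left out, the last holds). The fingers move at their own pace and stop on an object; "force" is the grip in N (left out, the last holds). Time passes only in rows, so rows that do not move let the fingers close. It gives the time, the measured TCP pose, the force, the opening and the grip force at its end, in the units of the state.
- manip.get_obs(): the state, without advancing time (a new reading comes with each control period).
- eyes.capture(name): name is "scene" or "side" or "wrist"; returns a dict with "img" (384x512x3 uint8, red, green, blue), "z_map" (384x512 float32, m along the optical axis (not along the pixel's ray), 0 where there is no reading), "fov_y" (degrees; the focal length in pixels is half the picture's height over the tangent of half this angle, whatever the lens; pixels are square), "cx", "cy" (the principal point, pixels), "R" (3x3) and "t" (3): a world point X has camera coordinates R X + t. Camera axes: x right, y down, z forward; pixel columns grow to the right and rows downward; lengths in m; the calibration is good to about 2 mm. The wrist camera is an equidistant fisheye: a pixel r from the principal point sees the ray r / f radians off the axis. A picture is of the moment at which its call begins.
- hand_in(): hands the job in; it is judged then, once.
Trained networks look in a picture, given as the dict that the camera call returned (one of the last four; its "shot" number tells which), for a name from the list of things; names that differ only in an ending like _2 or _b are one class to them, and where a whole thing is asked for, a point or a joint stands for the part that bears it (a point fixed in the world has none). Each returns a list of dicts, best first, with "conf" (0 to 1); they miss things now and then, are a little off and sometimes report something else, mostly with a low value. They report only what shows in the picture. A call takes as long as a camera call.
- boxes_of(query, picture): "box" ([left, top, right, bottom] in pixels, round what is visible of it).
- spot_point(query, picture): "xy" ([column, row] in pixels: a listed point, or the origin of a listed thing).
The state is a dict: "time_s": time; "joints": joint angles; "qd": joint speeds; "effort": joint torques, N m; "tcp_pos": TCP position; "orientation": TCP orientation; "ft_force": force on the tool from outside, world axes, zero at the start; "ft_torque": the same for the moment, N m; "opening": opening from 0.0 (shut) to 1.0 (fully open); "grip_force": force on a finger pad.
Only numpy, scipy, OpenCV 4.12 (cv2) and the standard library are available. Lean on these libraries where they do the work, as an engineer would, in place of code of your own. Each camera call takes 0.05 s, during which the arm holds its last target. There are 200 camera calls.

## Working session

There is one attempt and no reset: what is moved stays moved. The work goes in short steps, Python scripts to look and compute and a tool call to move; the robot and the scene stay as the last step left them, time stands still between calls to the robot, and variables do not carry over. Pictures are saved under pics/ and viewed, at most 14 in all, crops included, and the job is handed in when it is done.

Besides the shell and the picture viewer there is one more tool, called after "Request:" by a JSON object that holds its "name" and its "arguments". step_arm: Moves the arm, as the interface text tells. Shifts and turns lie within -1 to 1; 1 stands for 400 mm of shift or 90 degrees of turn. Its arguments: {"type":"object","properties":{"motion":{"type":"array"},"jaw":{"type":"number"},"force":{"type":"number"}},"required":["motion"]}

```bash
mkdir -p pics; cat > h.py <<'E'
import numpy as np, cv2
from workcell import manip, eyes, hand_in, boxes_of, spot_point
from scipy.spatial.transform import Rotation as Rn
def foc(c): return c["img"].shape[0]/2/np.tan(np.radians(c["fov_y"]/2))
def cloud(c):
    f=foc(c);z=c["z_map"];v,u=np.mgrid[:z.shape[0],:z.shape[1]]
    P=np.dstack([(u-c["cx"])/f*z,(v-c["cy"])/f*z,z])
    W=(P-np.array(c["t"]))@np.array(c["R"]); W[z==0]=np.nan
    return W
def proj(c,X):
    p=np.array(c["R"])@X+np.array(c["t"]); f=foc(c); return p[:2]/p[2]*f+[c["cx"],c["cy"]]
def ray(c,xy):
    f=foc(c); R=np.array(c["R"]); d=R.T@np.array([(xy[0]-c["cx"])/f,(xy[1]-c["cy"])/f,1]); return -R.T@np.array(c["t"]),d
def atz(c,xy,z):
    o,d=ray(c,xy); return o+d*(z-o[2])/d[2]
def save(c,n,s=1.5): cv2.imwrite("pics/"+n,cv2.resize(c["img"][...,::-1],None,fx=s,fy=s))
E
python3 - <<'E'
from h import *
for n in ("scene","side"):
    c=eyes.capture(n); save(c,n+"0.png"); W=cloud(c)
    print(n,foc(c),"cam",np.round(-np.array(c["R"]).T@c["t"],3))
    for q in "scraper trowel rake brush pot caddy board breeder_box food_jar siphon_bell".split():
        b=boxes_of(q,c)[:2]; s=spot_point(q,c)[:1]
        print(q,[(np.round(x["box"]).astype(int).tolist(),round(x["conf"],2)) for x in b],[(np.round(x["xy"]).tolist(),round(x["conf"],2),np.round(atz(c,x["xy"],0.0),3)) for x in s])
    for q in "scraper_eye trowel_eye rake_eye brush_eye peg0 peg1 peg2 peg3".split():
        for x in spot_point(q,c)[:1]:
            u,v=np.round(x["xy"]).astype(int); print(q,u,v,round(x["conf"],2),np.round(W[v,u],3))
print(manip.get_obs(), manip.pinch_z)
E
```

```text
scene 387.3804375217609 cam [1.058 0.212 0.936]
scraper [] []
trowel [([138, 138, 175, 175], 0.78), ([233, 242, 262, 276], 0.74)] [([159.0, 182.0], 0.96, array([ 0.552, -0.298,  0.   ]))]
rake [([150, 126, 173, 166], 0.57)] [([164.0, 172.0], 0.7, array([ 0.516, -0.305,  0.   ]))]
brush [([326, 123, 409, 324], 0.67), ([157, 114, 179, 150], 0.65)] [([171.0, 156.0], 0.67, array([ 0.453, -0.315,  0.   ]))]
pot [([242, 177, 280, 216], 0.97), ([324, 121, 410, 323], 0.21)] [([262.0, 205.0], 0.84, array([ 0.506,  0.01 , -0.   ]))]
caddy [([138, 142, 188, 212], 0.88)] [([169.0, 180.0], 0.94, array([ 0.534, -0.275,  0.   ]))]
board [([325, 121, 409, 321], 0.97), ([157, 114, 180, 150], 0.56)] [([353.0, 237.0], 0.75, array([0.502, 0.276, 0.   ]))]
breeder_box [([159, 116, 179, 147], 0.63)] [([162.0, 257.0], 0.9, array([ 0.758, -0.167,  0.   ]))]
food_jar [([233, 241, 260, 274], 0.61)] [([249.0, 266.0], 0.61, array([0.69 , 0.051, 0.   ]))]
siphon_bell [([230, 240, 261, 276], 0.72), ([260, 281, 290, 318], 0.7)] [([278.0, 303.0], 0.6, array([0.753, 0.155, 0.   ]))]
trowel_eye 153 154 0.74 [ 0.469 -
[... 1610 characters left out ...]
.9, 'joints': array([-1.22097527,  0.46750074, -0.01158614,  1.6026996 ,  0.00601774,
        1.07141378, -0.05633746]), 'qd': array([ 0.00120777, -0.00064716,  0.00095396, -0.00170385,  0.00112062,
       -0.00099998, -0.00148785]), 'effort': array([-9.49206469e-05, -5.20404410e+01, -1.23699970e-02, -2.44051766e+01,
       -5.66644315e-02,  1.13526260e-02,  2.72307028e-05]), 'tcp_pos': array([0.24887182, 0.60047231, 0.21459205]), 'orientation': array([1.95205403e-01, 9.80762382e-01, 2.11902876e-06, 3.14016088e-05]), 'ft_force': array([ 0.43733743, -0.65857271, -0.03474041]), 'ft_torque': array([-0.01210371, -0.04516569, -0.00504785]), 'grip_force': 0.0, 'opening': 0.9993399479979732} 0.0187
```

View pics/scene0.png

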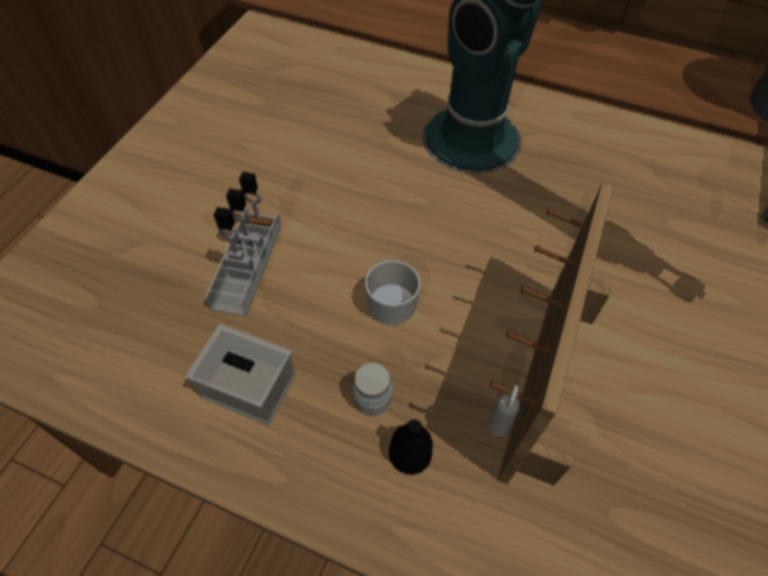

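View pics/side0.png

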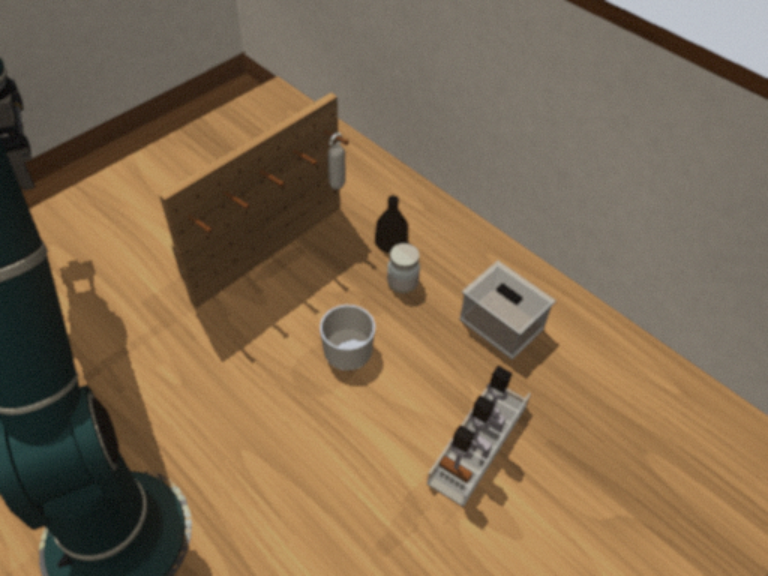

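```bash
python3 - <<'E'
from h import *
from scipy import ndimage as nd
cs={n:eyes.capture(n) for n in ("scene","side")}
for n,c in cs.items():
    W=cloud(c); im=c["img"].astype(int)
    m=(im.max(2)<60)&(W[...,2]>.1)&(W[...,1]<-.2)&(W[...,1]>-.42)&(W[...,0]>.35)&(W[...,0]<.68)
    l,k=nd.label(m)
    for i in range(1,k+1):
        P=W[l==i]
        if len(P)<15: continue
        t=P[P[:,2]>np.percentile(P[:,2],90)-.006]
        print(n,"tab",len(P),np.round(nd.center_of_mass(l==i)[::-1],1),"topz",np.percentile(P[:,2],[50,90,97]).round(3),"top ctr",np.median(t,0).round(3),"x",np.percentile(P[:,0],[3,97]).round(3),"y",np.percentile(P[:,1],[3,97]).round(3))
    # pot rim
    m=(abs(W[...,2]-.075)<.004)&(np.hypot(W[...,0]-.5,W[...,1]-.01)<.09); P=W[m]
    A=np.c_[2*P[:,:2],np.ones(len(P))]; s=np.linalg.lstsq(A,(P[:,:2]**2).sum(1),rcond=None)[0]
    print("pot",len(P),s[:2].round(3),np.sqrt(s[2]+s[:2]@s[:2]).round(4))
c=cs["side"]; W=cloud(c); 
Q=W[(W[...,2]>.03)&(W[...,2]<.29)&(W[...,1]>.2)&(W[...,1]<.4)&(W[...,0]>.28)&(W[...,0]<.72)]
for _ in range(8):
    if _==0: keep=np.ones(len(Q),bool)
    A=np.c_[Q[keep][:,0],np.ones(keep.sum())]; a,b=np.linalg.lstsq(A,Q[keep][:,1],rcond=None)[0]
    r=Q[:,1]-(a*Q[:,0]+b); keep=(abs(r-np.median(r[keep]))<max(.004,.03/(_+1)))
print("face y=a x+b",a,b,keep.sum(),len(Q), "xrange",np.percentile(Q[keep][:,0],[.3,99.7]))
# pegs: points 20..60 mm out of face
n_=np.array([a,-1])/np.hypot(a,1); d=(Q[:,0]*n_[0]+Q[:,1]*n_[1])+b/np.hypot(a,1)
for nm,c in cs.items():
    Wc=cloud(c); d=(Wc[...,0]*n_[0]+Wc[...,1]*n_[1])+b/np.hypot(a,1)
    m=(d>.015)&(d<.062)&(abs(Wc[...,2]-.24)<.03)&(Wc[...,0]>.28)&(Wc[...,0]<.75)
    l,k=nd.label(m)
    for i in range(1,k+1):
        P=Wc[l==i]
        if len(P)>5: print(nm,"peg",len(P),np.median(P,0).round(3),"out",np.percentile(d[l==i],[5,50,95]).round(3))
    for x in spot_point("peg1",c): print([round(float(q),1) for q in x["xy"]],round(x["conf"],2))
c=cs["side"]; cv2.imwrite("pics/crop1.png",cv2.resize(c["img"][230:345,265:375,::-1],None,fx=5,fy=5,interpolation=cv2.INTER_CUBIC))
E
```

```text
scene tab 478 [156.8 134.5] topz [0.17  0.192 0.195] top ctr [ 0.562 -0.282  0.194] x [0.445 0.569] y [-0.314 -0.272]
pot 195 [0.502 0.005] 0.0478
side tab 150 [333.1 252.7] topz [0.189 0.194 0.196] top ctr [ 0.558 -0.287  0.193] x [0.549 0.567] y [-0.3   -0.276]
side tab 162 [321.8 272.6] topz [0.177 0.183 0.184] top ctr [ 0.505 -0.299  0.181] x [0.495 0.514] y [-0.311 -0.288]
side tab 160 [308.4 292.5] topz [0.167 0.171 0.172] top ctr [ 0.451 -0.308  0.169] x [0.441 0.46 ] y [-0.321 -0.297]
pot 176 [0.503 0.003] 0.0476
face y=a x+b 0.014959287437863806 0.27320685036170245 6718 7655 xrange [0.35479581 0.71801393]
scene peg 72 [0.39  0.24  0.246] out [0.017 0.039 0.059]
scene peg 82 [0.47  0.241 0.246] out [0.018 0.039 0.059]
scene peg 85 [0.549 0.243 0.247] out [0.017 0.038 0.059]
scene peg 98 [0.63  0.243 0.247] out [0.018 0.039 0.059]
scene peg 242 [0.71  0.252 0.243] out [0.018 0.032 0.058]
[358.7, 197.8] 0.89
[367.8, 168.4] 0.82
[376.6, 145.1] 0.81
[353.3, 228.8] 0.61
side peg 108 [0.707 0.251 0.235] out [0.023 0.033 0.058]
side peg 38 [0.628 0.245 0.245] out [0.019 0.038 0.06 ]
side peg 39 [0.549 0.237 0.246] out [0.019 0.044 0.06 ]
side peg 45 [0.468 0.236 0.246] out [0.018 0.044 0.061]
side peg 42 [0.389 0.24  0.246] out [0.018 0.039 0.059]
[155.9, 132.5] 0.75
[180.8, 116.3] 0.75
[130.3, 149.0] 0.58
```

View pics/crop1.png

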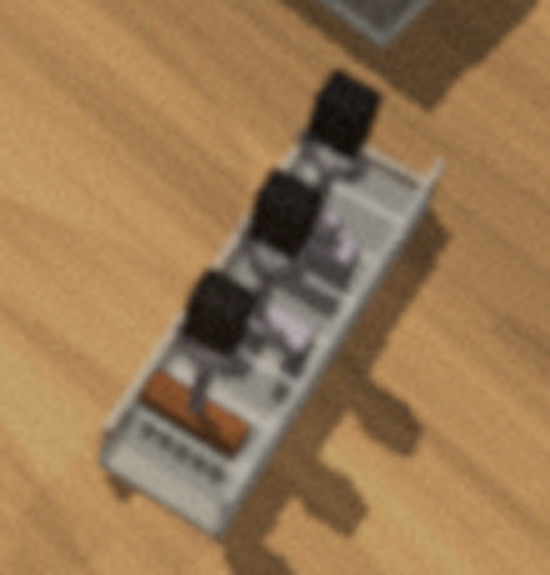

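Request:
{"name": "step_arm", "arguments": {"motion": [{"dz":-0.075},{"dz":-0.075},{"dz":-0.075},{"dz":-0.075},{"dz":-0.075},{},{},{}], "jaw": 0.7, "force": 30}}

```text
invalid input
```

Request:
{"name": "step_arm", "arguments": {"motion": [{"dx":-0.0554,"dy":-0.0582},{"dx":-0.0554,"dy":-0.0582},{"dx":-0.0554,"dy":-0.0582},{"dx":-0.0554,"dy":-0.0582},{"dx":-0.0554,"dy":-0.0582},{"dx":-0.0554,"dy":-0.0582},{"dx":-0.0554,"dy":-0.0582}]}}

```text
invalid input
```

Request:
{"name": "step_arm", "arguments": {"motion": [{"dx":-0.0554,"dy":-0.0582},{"dx":-0.0554,"dy":-0.0582},{"dx":-0.0554,"dy":-0.0582},{"dx":-0.0554,"dy":-0.0582},{"dx":-0.0554,"dy":-0.0582},{"dx":-0.0554,"dy":-0.0582},{"dx":-0.0554,"dy":-0.0582}]}}

```text
invalid input
```

Request:
{"name": "step_arm", "arguments": {"motion": [{"dx":-0.0554,"dy":-0.0582},{"dx":-0.0554,"dy":-0.0582},{"dx":-0.0554,"dy":-0.0582},{"dx":-0.0554,"dy":-0.0582},{"dx":-0.0554,"dy":-0.0582},{"dx":-0.0554,"dy":-0.0582},{}]}}

```text
invalid input
```

Request:
{"name": "step_arm", "arguments": {"motion": [{"wz":0.07},{"wz":0.07},{"wz":0.07},{"wz":0.07},{"wz":0.07},{"wz":0.07},{"wz":0.07},{"wz":0.07}]}}

```text
invalid input
```

Request:
{"name": "step_arm", "arguments": {"motion": [{"wz":0.07},{"wz":0.07},{"wz":0.07},{"wz":0.07},{"wz":0.07},{"wz":0.07},{"wz":0.07},{"wz":0.07}]}}

```text
invalid input
```

Request:
{"name": "step_arm", "arguments": {"motion": [{"wz":0.07},{"wz":0.07},{"wz":0.07},{"wz":0.07},{"wz":0.07},{"wz":0.07},{"wz":0.07},{}]}}

```text
invalid input
```

```bash
cat >> h.py <<'E'
def mv(p,psi):
    "deltas in the present tool frame, in move units; psi = heading of tool y, deg"
    o=manip.get_obs(); R=Rn.from_quat(o["orientation"]); y=R.as_matrix()[:,1]; yaw=np.degrees(np.arctan2(y[1],y[0]))
    d=np.array(p)-o["tcp_pos"]; dw=-((psi-yaw+180)%360-180)
    tgt=Rn.from_matrix(np.array([[-np.sin(np.radians(psi)),np.cos(np.radians(psi)),0],[np.cos(np.radians(psi)),np.sin(np.radians(psi)),0],[0,0,-1]]).T.T)
    w=(R.inv()*tgt).as_rotvec(degrees=True)
    print("t",round(o["time_s"],1),"tcp",o["tcp_pos"].round(4),"yaw",yaw.round(2),"F",o["ft_force"].round(1),"open",round(o["opening"],3),"grip",o["grip_force"])
    print(" now-frame shift",(R.inv().apply(d)/.4).round(4),"final-frame shift",(tgt.inv().apply(d)/.4).round(4),"turn",(w/90).round(4),"joints",o["joints"].round(2))
def pot():
    c=eyes.capture("side"); W=cloud(c); b=boxes_of("pot",c)
    x=atz(c,[(b[0]["box"][0]+b[0]["box"][2])/2,(b[0]["box"][1]+b[0]["box"][3])/2],.037)
    m=(abs(W[...,2]-.075)<.004)&(np.hypot(W[...,0]-x[0],W[...,1]-x[1])<.075); P=W[m]
    A=np.c_[2*P[:,:2],np.ones(len(P))]; s=np.linalg.lstsq(A,(P[:,:2]**2).sum(1),rcond=None)[0]
    print("pot",len(P),s[:2].round(3),np.sqrt(s[2]+s[:2]@s[:2]).round(4),b[0]["conf"])
E
python3 -c "
from h import *
mv([.56,-.285,.25],-79)"
```

```text
t 3.1 tcp [0.2489 0.6005 0.2146] yaw 67.49 F [-0.3  0.1  0.3] open 0.997 grip 0.0
 now-frame shift [-1.5661 -1.7472 -0.0885] final-frame shift [ 0.3411  2.3214 -0.0885] turn [ 1.0000e-04 -0.0000e+00  1.6276e+00] joints [-1.22  0.47 -0.01  1.6   0.01  1.07 -0.06]
```

Request:
{"name": "step_arm", "arguments": {"motion": [{"dx":0,"dy":0,"dz":-0.075,"wx":0,"wy":0,"wz":0},{"dx":0,"dy":0,"dz":-0.075,"wx":0,"wy":0,"wz":0},{"dx":0,"dy":0,"dz":-0.075,"wx":0,"wy":0,"wz":0},{"dx":0,"dy":0,"dz":-0.075,"wx":0,"wy":0,"wz":0},{"dx":0,"dy":0,"dz":-0.075,"wx":0,"wy":0,"wz":0}], "jaw": 0.7, "force": 30}}

```text
time_s: 3.52
tcp_pos: [0.2488, 0.6003, 0.3662]
orientation: [0.195, 0.981, 0.0, 0.0]
ft_force: [0.7, -0.1, 0.1]
opening: 0.701
grip_force: 0.0
```

Request:
{"name": "step_arm", "arguments": {"motion": [{"dx":-0.069,"dy":-0.073,"dz":0,"wx":0,"wy":0,"wz":0},{"dx":-0.069,"dy":-0.073,"dz":0,"wx":0,"wy":0,"wz":0},{"dx":-0.069,"dy":-0.073,"dz":0,"wx":0,"wy":0,"wz":0},{"dx":-0.069,"dy":-0.073,"dz":0,"wx":0,"wy":0,"wz":0},{"dx":-0.069,"dy":-0.073,"dz":0,"wx":0,"wy":0,"wz":0},{"dx":-0.069,"dy":-0.073,"dz":0,"wx":0,"wy":0,"wz":0},{"dx":-0.069,"dy":-0.073,"dz":0,"wx":0,"wy":0,"wz":0},{"dx":-0.069,"dy":-0.073,"dz":0,"wx":0,"wy":0,"wz":0}]}}

```text
time_s: 4.18
tcp_pos: [0.3637, 0.2982, 0.3648]
orientation: [0.195, 0.981, 0.0, 0.0]
ft_force: [0.4, 0.6, -0.5]
opening: 0.699
grip_force: 0.0
```

Request:
{"name": "step_arm", "arguments": {"motion": [{"dx":-0.069,"dy":-0.073,"dz":0,"wx":0,"wy":0,"wz":0},{"dx":-0.069,"dy":-0.073,"dz":0,"wx":0,"wy":0,"wz":0},{"dx":-0.069,"dy":-0.073,"dz":0,"wx":0,"wy":0,"wz":0},{"dx":-0.069,"dy":-0.073,"dz":0,"wx":0,"wy":0,"wz":0},{"dx":-0.069,"dy":-0.073,"dz":0,"wx":0,"wy":0,"wz":0},{"dx":-0.069,"dy":-0.073,"dz":0,"wx":0,"wy":0,"wz":0},{"dx":-0.069,"dy":-0.073,"dz":0,"wx":0,"wy":0,"wz":0},{"dx":-0.069,"dy":-0.073,"dz":0,"wx":0,"wy":0,"wz":0}]}}

```text
time_s: 4.85
tcp_pos: [0.4782, -0.0022, 0.3651]
orientation: [0.195, 0.981, 0.001, 0.001]
ft_force: [0.3, -0.1, 0.2]
opening: 0.701
grip_force: 0.0
```

Request:
{"name": "step_arm", "arguments": {"motion": [{"dx":0,"dy":0,"dz":0,"wx":0,"wy":0,"wz":0.074},{"dx":0,"dy":0,"dz":0,"wx":0,"wy":0,"wz":0.074},{"dx":0,"dy":0,"dz":0,"wx":0,"wy":0,"wz":0.074},{"dx":0,"dy":0,"dz":0,"wx":0,"wy":0,"wz":0.074},{"dx":0,"dy":0,"dz":0,"wx":0,"wy":0,"wz":0.074},{"dx":0,"dy":0,"dz":0,"wx":0,"wy":0,"wz":0.074},{"dx":0,"dy":0,"dz":0,"wx":0,"wy":0,"wz":0.074},{"dx":0,"dy":0,"dz":0,"wx":0,"wy":0,"wz":0.074}]}}

```text
time_s: 5.52
tcp_pos: [0.4779, -0.0002, 0.3647]
orientation: [0.617, 0.787, 0.0, 0.0]
ft_force: [0.7, 0.2, 0.2]
opening: 0.701
grip_force: 0.0
```

Request:
{"name": "step_arm", "arguments": {"motion": [{"dx":0,"dy":0,"dz":0,"wx":0,"wy":0,"wz":0.074},{"dx":0,"dy":0,"dz":0,"wx":0,"wy":0,"wz":0.074},{"dx":0,"dy":0,"dz":0,"wx":0,"wy":0,"wz":0.074},{"dx":0,"dy":0,"dz":0,"wx":0,"wy":0,"wz":0.074},{"dx":0,"dy":0,"dz":0,"wx":0,"wy":0,"wz":0.074},{"dx":0,"dy":0,"dz":0,"wx":0,"wy":0,"wz":0.074},{"dx":0,"dy":0,"dz":0,"wx":0,"wy":0,"wz":0.074},{"dx":0,"dy":0,"dz":0,"wx":0,"wy":0,"wz":0.074}]}}

```text
time_s: 6.18
tcp_pos: [0.4779, -0.0002, 0.3647]
orientation: [0.904, 0.427, 0.0, -0.0]
ft_force: [-0.2, 0.3, 0.1]
opening: 0.702
grip_force: 0.0
```

Request:
{"name": "step_arm", "arguments": {"motion": [{"dx":0,"dy":0,"dz":0,"wx":0,"wy":0,"wz":0.074},{"dx":0,"dy":0,"dz":0,"wx":0,"wy":0,"wz":0.074},{"dx":0,"dy":0,"dz":0,"wx":0,"wy":0,"wz":0.074},{"dx":0,"dy":0,"dz":0,"wx":0,"wy":0,"wz":0.074},{"dx":0,"dy":0,"dz":0,"wx":0,"wy":0,"wz":0.074},{"dx":0,"dy":0,"dz":0,"wx":0,"wy":0,"wz":0.074},{"dx":0,"dy":0,"dz":0,"wx":0,"wy":0,"wz":0}]}}

```text
time_s: 6.77
tcp_pos: [0.4779, -0.0002, 0.3647]
orientation: [0.996, 0.094, 0.0, -0.0]
ft_force: [0.1, 0.9, 1.2]
opening: 0.697
grip_force: 0.0
```

```bash
python3 -c "
from h import *
mv([.56,-.285,.25],-79); pot()"
```

```text
t 6.8 tcp [ 4.779e-01 -2.000e-04  3.647e-01] yaw -79.2 F [0.1 0.9 1.2] open 0.697 grip 0.0
 now-frame shift [0.0681 0.7378 0.2867] final-frame shift [0.0657 0.738  0.2868] turn [-0.0001 -0.0002 -0.0022] joints [-0.6   0.02  0.54  1.84 -0.01  1.29 -1.43]
pot 163 [0.503 0.003] 0.0475 0.96
```

Motion tracks well. Move above the trowel and look with the wrist camera.

Request:
{"name": "step_arm", "arguments": {"motion": [{"dx":0.0085,"dy":0.092,"dz":0.036,"wx":0,"wy":0,"wz":0},{"dx":0.0085,"dy":0.092,"dz":0.036,"wx":0,"wy":0,"wz":0},{"dx":0.0085,"dy":0.092,"dz":0.036,"wx":0,"wy":0,"wz":0},{"dx":0.0085,"dy":0.092,"dz":0.036,"wx":0,"wy":0,"wz":0},{"dx":0.0085,"dy":0.092,"dz":0.036,"wx":0,"wy":0,"wz":0},{"dx":0.0085,"dy":0.092,"dz":0.036,"wx":0,"wy":0,"wz":0},{"dx":0.0085,"dy":0.092,"dz":0.036,"wx":0,"wy":0,"wz":0},{"dx":0.0085,"dy":0.092,"dz":0.036,"wx":0,"wy":0,"wz":0}]}}

```text
time_s: 7.53
tcp_pos: [0.5611, -0.2855, 0.2484]
orientation: [0.995, 0.098, -0.0, -0.0]
ft_force: [0.8, -0.6, 1.0]
opening: 0.699
grip_force: 0.0
```

```bash
python3 -c "
from h import *
c=eyes.capture('wrist'); save(c,'w1.png')
mv([.56,-.285,.159],-79)
f=foc(c); z=c['z_map'];v,u=np.mgrid[:384,:512]; dx,dy=u-c['cx'],v-c['cy']; r=np.hypot(dx,dy)+1e-9; th=r/f
s=np.tan(th)/r*z
W=(np.dstack([dx*s,dy*s,z])-np.array(c['t']))@np.array(c['R'])
im=c['img'].max(2)
from scipy import ndimage as nd
m=(z>0)&(th<1.3)&(im<70)&(W[...,2]>.155)&(W[...,2]<.21)&(W[...,1]<-.2)&(W[...,1]>-.4)&(W[...,0]>.4)&(W[...,0]<.65)
l,k=nd.label(m)
for i in range(1,k+1):
    P=W[l==i]
    if len(P)<30: continue
    t=P[P[:,2]>np.percentile(P[:,2],95)-.005]
    print(len(P),np.percentile(P[:,2],95).round(3),t.min(0).round(3),t.max(0).round(3),t.mean(0).round(4), cv2.minAreaRect((t[:,:2]*1000).astype(np.float32)))
"
```

```text
t 7.6 tcp [ 0.5592 -0.2932  0.245 ] yaw -79.25 F [-0.2 -3.  -0.3] open 0.7 grip 0.0
 now-frame shift [ 0.0069 -0.0207  0.2149] final-frame shift [ 0.0058 -0.0197  0.215 ] turn [ 0.0029  0.0036 -0.0028] joints [-0.08  0.47  0.7   1.65 -0.32  1.14 -0.68]
474 0.193 [ 0.55  -0.299  0.188] [ 0.572 -0.274  0.194] [ 0.5593 -0.2902  0.1919] ((560.396728515625, -285.95758056640625), (19.96991729736328, 24.742664337158203), 12.04139518737793)
775 0.181 [ 0.495 -0.311  0.176] [ 0.518 -0.283  0.182] [ 0.5078 -0.2972  0.18  ] ((506.6884765625, -297.1087646484375), (18.937978744506836, 25.04816246032715), 11.588593482971191)
338 0.169 [ 0.442 -0.319  0.164] [ 0.464 -0.292  0.17 ] [ 0.453  -0.3057  0.168 ] ((453.22332763671875, -305.4855651855469), (19.01304054260254, 24.156631469726562), 11.216325759887695)
```

View pics/w1.png

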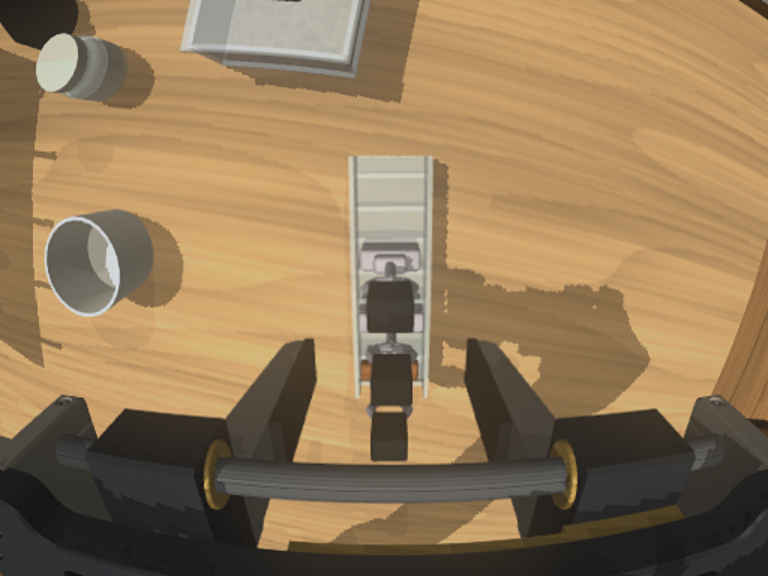

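Request:
{"name": "step_arm", "arguments": {"motion": [{"dx":0.001,"dy":0.0045,"dz":0,"wx":0,"wy":0,"wz":-0.009},{"dx":0,"dy":0,"dz":0,"wx":0,"wy":0,"wz":0},{"dx":0,"dy":0,"dz":0,"wx":0,"wy":0,"wz":0}]}}

```text
time_s: 7.83
tcp_pos: [0.5618, -0.2847, 0.2497]
orientation: [0.995, 0.104, 0.0, -0.0]
ft_force: [-0.6, -0.1, -0.3]
opening: 0.702
grip_force: 0.0
```

```bash
python3 -c "
from h import *
mv([.5604,-.286,.159],-78.4)"
```

```text
t 7.8 tcp [ 0.5618 -0.2847  0.2497] yaw -78.07 F [-0.6 -0.1 -0.3] open 0.702 grip 0.0
 now-frame shift [-0.0044  0.0027  0.2268] final-frame shift [-0.0042  0.0026  0.2268] turn [-0.0004 -0.0005  0.0037] joints [-0.09  0.46  0.69  1.65 -0.32  1.15 -0.68]
```

Request:
{"name": "step_arm", "arguments": {"motion": [{"dx":-0.003,"dy":0.0027,"dz":0.05,"wx":0,"wy":0,"wz":0.003},{"dx":0,"dy":0,"dz":0.05,"wx":0,"wy":0,"wz":0},{"dx":0,"dy":0,"dz":0.05,"wx":0,"wy":0,"wz":0},{"dx":0,"dy":0,"dz":0.04,"wx":0,"wy":0,"wz":0},{"dx":0,"dy":0,"dz":0.025,"wx":0,"wy":0,"wz":0},{"dx":0,"dy":0,"dz":0.012,"wx":0,"wy":0,"wz":0},{"dx":0,"dy":0,"dz":0,"wx":0,"wy":0,"wz":0},{"dx":0,"dy":0,"dz":0,"wx":0,"wy":0,"wz":0}]}}

```text
time_s: 8.5
tcp_pos: [0.5612, -0.2867, 0.1596]
orientation: [0.995, 0.101, 0.001, 0.0]
ft_force: [0.1, -0.3, 0.6]
opening: 0.699
grip_force: 0.0
```

Request:
{"name": "step_arm", "arguments": {"motion": [{"dx":0,"dy":0,"dz":0,"wx":0,"wy":0,"wz":0},{"dx":0,"dy":0,"dz":0,"wx":0,"wy":0,"wz":0},{"dx":0,"dy":0,"dz":0,"wx":0,"wy":0,"wz":0},{"dx":0,"dy":0,"dz":0,"wx":0,"wy":0,"wz":0},{"dx":0,"dy":0,"dz":0,"wx":0,"wy":0,"wz":0},{"dx":0,"dy":0,"dz":0,"wx":0,"wy":0,"wz":0}], "jaw": 0.0, "force": 30}}

```text
time_s: 9.0
tcp_pos: [0.5605, -0.2871, 0.1587]
orientation: [0.995, 0.1, 0.0, 0.0]
ft_force: [0.6, -0.1, 0.2]
opening: 0.285
grip_force: 0.0
```

Request:
{"name": "step_arm", "arguments": {"motion": [{"dx":0,"dy":0,"dz":-0.03,"wx":0,"wy":0,"wz":0},{"dx":0,"dy":0,"dz":-0.06,"wx":0,"wy":0,"wz":0},{"dx":0,"dy":0,"dz":-0.06,"wx":0,"wy":0,"wz":0},{"dx":0,"dy":0,"dz":-0.06,"wx":0,"wy":0,"wz":0},{"dx":0,"dy":0,"dz":-0.06,"wx":0,"wy":0,"wz":0},{"dx":0,"dy":0,"dz":-0.03,"wx":0,"wy":0,"wz":0},{"dx":0,"dy":0,"dz":0,"wx":0,"wy":0,"wz":0}]}}

```text
time_s: 9.58
tcp_pos: [0.5617, -0.2881, 0.2821]
orientation: [0.995, 0.1, 0.003, 0.001]
ft_force: [0.1, -0.8, -1.3]
opening: 0.286
grip_force: 30.0
```

```bash
python3 -c "
from h import *
pot()
mv([.503,.003,.28],-78.4)"
```

```text
pot 155 [0.503 0.003] 0.0476 0.89
t 9.7 tcp [ 0.5602 -0.2867  0.2782] yaw -78.48 F [-0.6  0.3 -0.8] open 0.283 grip 29.986636340618134
 now-frame shift [ 0.0045 -0.7383 -0.0041] final-frame shift [ 0.0056 -0.7383 -0.0045] turn [-0.0003  0.0001 -0.0009] joints [-0.1   0.43  0.71  1.62 -0.3   1.2  -0.69]
```

Request:
{"name": "step_arm", "arguments": {"motion": [{"dx":0,"dy":-0.05,"dz":0,"wx":0,"wy":0,"wz":0},{"dx":0.001,"dy":-0.1,"dz":0,"wx":0,"wy":0,"wz":0},{"dx":0.001,"dy":-0.1,"dz":0,"wx":0,"wy":0,"wz":0},{"dx":0.001,"dy":-0.1,"dz":0,"wx":0,"wy":0,"wz":0},{"dx":0.001,"dy":-0.1,"dz":0,"wx":0,"wy":0,"wz":0},{"dx":0.001,"dy":-0.1,"dz":0,"wx":0,"wy":0,"wz":0},{"dx":0,"dy":-0.1,"dz":0,"wx":0,"wy":0,"wz":0},{"dx":0,"dy":-0.06,"dz":0,"wx":0,"wy":0,"wz":0}]}}

```text
time_s: 10.35
tcp_pos: [0.5035, -0.0036, 0.2767]
orientation: [0.995, 0.103, -0.002, -0.001]
ft_force: [0.5, 0.5, -1.4]
opening: 0.28
grip_force: 30.0
```

Request:
{"name": "step_arm", "arguments": {"motion": [{"dx":0,"dy":-0.028,"dz":0,"wx":0,"wy":0,"wz":0},{"dx":0,"dy":0,"dz":0,"wx":0,"wy":0,"wz":0},{"dx":0,"dy":0,"dz":0,"wx":0,"wy":0,"wz":0},{"dx":0,"dy":0,"dz":0,"wx":0,"wy":0,"wz":0}]}}

```text
time_s: 10.68
tcp_pos: [0.5032, 0.0013, 0.2779]
orientation: [0.995, 0.099, -0.001, 0.0]
ft_force: [-0.4, 0.1, -0.9]
opening: 0.282
grip_force: 30.0
```

```bash
python3 -c "
from h import *
mv([.503,.003,.179],-78.4)
pot()
c=eyes.capture('side');cv2.imwrite('pics/s2.png',cv2.resize(c['img'][80:340,100:400,::-1],None,fx=2,fy=2))"
```

```text
t 10.7 tcp [0.5032 0.0013 0.2779] yaw -78.59 F [-0.4  0.1 -0.9] open 0.282 grip 29.986537098884583
 now-frame shift [ 0.0006 -0.0046  0.2472] final-frame shift [ 0.0003 -0.0044  0.2472] turn [ 0.0005  0.0009 -0.0021] joints [-0.62  0.16  0.63  1.91 -0.1   1.1  -1.33]
pot 140 [0.503 0.004] 0.0475 0.77
```

View pics/s2.png

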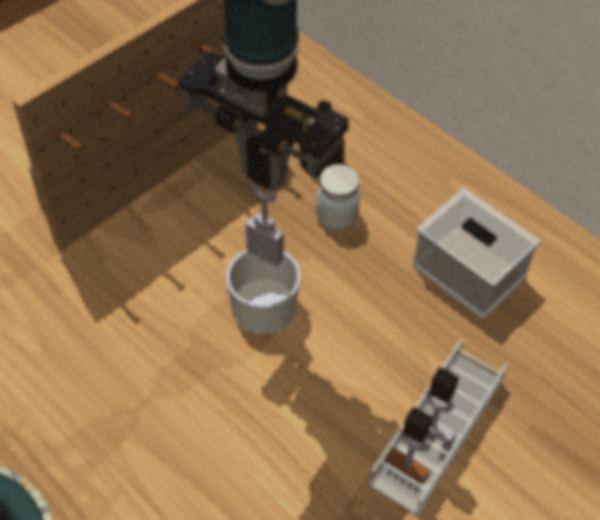

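Request:
{"name": "step_arm", "arguments": {"motion": [{"dx":0,"dy":-0.004,"dz":0.03,"wx":0,"wy":0,"wz":0},{"dx":0,"dy":0,"dz":0.05,"wx":0,"wy":0,"wz":0},{"dx":0,"dy":0,"dz":0.05,"wx":0,"wy":0,"wz":0},{"dx":0,"dy":0,"dz":0.05,"wx":0,"wy":0,"wz":0},{"dx":0,"dy":0,"dz":0.045,"wx":0,"wy":0,"wz":0},{"dx":0,"dy":0,"dz":0.022,"wx":0,"wy":0,"wz":0},{"dx":0,"dy":0,"dz":0,"wx":0,"wy":0,"wz":0},{"dx":0,"dy":0,"dz":0,"wx":0,"wy":0,"wz":0}]}}

```text
time_s: 11.5
tcp_pos: [0.5034, 0.0035, 0.18]
orientation: [0.995, 0.1, -0.0, 0.0]
ft_force: [0.6, -0.1, -0.5]
opening: 0.283
grip_force: 30.0
```

Request:
{"name": "step_arm", "arguments": {"motion": [{"dx":0,"dy":0,"dz":0,"wx":0,"wy":0,"wz":0},{"dx":0,"dy":0,"dz":0,"wx":0,"wy":0,"wz":0},{"dx":0,"dy":0,"dz":0,"wx":0,"wy":0,"wz":0},{"dx":0,"dy":0,"dz":0,"wx":0,"wy":0,"wz":0},{"dx":0,"dy":0,"dz":0,"wx":0,"wy":0,"wz":0}]}}

```text
time_s: 11.92
tcp_pos: [0.5034, 0.0043, 0.1802]
orientation: [0.995, 0.1, 0.0, -0.0]
ft_force: [0.8, 1.0, -0.6]
opening: 0.281
grip_force: 30.0
```

Request:
{"name": "step_arm", "arguments": {"motion": [{"dx":0,"dy":0,"dz":-0.03,"wx":0,"wy":0,"wz":0},{"dx":0,"dy":0,"dz":-0.05,"wx":0,"wy":0,"wz":0},{"dx":0,"dy":0,"dz":-0.05,"wx":0,"wy":0,"wz":0},{"dx":0,"dy":0,"dz":-0.05,"wx":0,"wy":0,"wz":0},{"dx":0,"dy":0,"dz":-0.045,"wx":0,"wy":0,"wz":0},{"dx":0,"dy":0,"dz":-0.022,"wx":0,"wy":0,"wz":0}]}}

```text
time_s: 12.42
tcp_pos: [0.5042, 0.0041, 0.2809]
orientation: [0.995, 0.1, 0.002, -0.0]
ft_force: [0.9, -0.2, -0.4]
opening: 0.286
grip_force: 30.0
```

Request:
{"name": "step_arm", "arguments": {"motion": [{"dx":0,"dy":0,"dz":0,"wx":0,"wy":0,"wz":-0.04},{"dx":0,"dy":0,"dz":0,"wx":0,"wy":0,"wz":-0.075},{"dx":0,"dy":0,"dz":0,"wx":0,"wy":0,"wz":-0.075},{"dx":0,"dy":0,"dz":0,"wx":0,"wy":0,"wz":-0.075},{"dx":0,"dy":0,"dz":0,"wx":0,"wy":0,"wz":-0.075},{"dx":0,"dy":0,"dz":0,"wx":0,"wy":0,"wz":-0.075},{"dx":0,"dy":0,"dz":0,"wx":0,"wy":0,"wz":-0.075},{"dx":0,"dy":0,"dz":0,"wx":0,"wy":0,"wz":-0.075}]}}

```text
time_s: 13.08
tcp_pos: [0.5029, 0.0043, 0.2782]
orientation: [0.854, 0.52, -0.0, -0.0]
ft_force: [0.4, -0.6, -1.6]
opening: 0.279
grip_force: 30.0
```

Request:
{"name": "step_arm", "arguments": {"motion": [{"dx":0,"dy":0,"dz":0,"wx":0,"wy":0,"wz":-0.075},{"dx":0,"dy":0,"dz":0,"wx":0,"wy":0,"wz":-0.075},{"dx":0,"dy":0,"dz":0,"wx":0,"wy":0,"wz":-0.075},{"dx":0,"dy":0,"dz":0,"wx":0,"wy":0,"wz":-0.075},{"dx":0,"dy":0,"dz":0,"wx":0,"wy":0,"wz":-0.02},{"dx":0,"dy":0,"dz":0,"wx":0,"wy":0,"wz":0},{"dx":0,"dy":0,"dz":0,"wx":0,"wy":0,"wz":0}]}}

```text
time_s: 13.67
tcp_pos: [0.503, 0.0042, 0.2783]
orientation: [0.7, 0.714, -0.0, -0.0]
ft_force: [1.0, 0.2, -0.9]
opening: 0.28
grip_force: 30.0
```

```bash
python3 -c "
from h import *
pot()
mv([.549,.16,.270],.86)"
```

```text
pot 139 [0.503 0.003] 0.0477 0.84
t 13.8 tcp [0.5031 0.0042 0.2784] yaw 1.1 F [ 0.6  0.6 -1.2] open 0.278 grip 29.986707866191864
 now-frame shift [0.3871 0.1223 0.0209] final-frame shift [0.3877 0.1207 0.021 ] turn [-0.0002  0.      0.0027] joints [-0.5   0.15  0.48  1.91 -0.08  1.1   0.03]
```

Request:
{"name": "step_arm", "arguments": {"motion": [{"dx":0.04,"dy":0.012,"dz":0,"wx":0,"wy":0,"wz":0},{"dx":0.08,"dy":0.025,"dz":0,"wx":0,"wy":0,"wz":0},{"dx":0.08,"dy":0.025,"dz":0.005,"wx":0,"wy":0,"wz":0},{"dx":0.08,"dy":0.025,"dz":0.005,"wx":0,"wy":0,"wz":0},{"dx":0.07,"dy":0.023,"dz":0.005,"wx":0,"wy":0,"wz":0},{"dx":0.037,"dy":0.0123,"dz":0.006,"wx":0,"wy":0,"wz":0.0027},{"dx":0,"dy":0,"dz":0,"wx":0,"wy":0,"wz":0},{"dx":0,"dy":0,"dz":0,"wx":0,"wy":0,"wz":0}]}}

```text
time_s: 14.43
tcp_pos: [0.5487, 0.1596, 0.2695]
orientation: [0.701, 0.713, -0.001, 0.0]
ft_force: [-0.2, -0.5, -1.1]
opening: 0.282
grip_force: 30.0
```

Request:
{"name": "step_arm", "arguments": {"motion": [{"dx":0,"dy":0,"dz":0,"wx":0,"wy":0,"wz":0},{"dx":0,"dy":0,"dz":0,"wx":0,"wy":0,"wz":0},{"dx":0,"dy":0,"dz":0,"wx":0,"wy":0,"wz":0}]}}

```text
time_s: 14.68
tcp_pos: [0.549, 0.1583, 0.2706]
orientation: [0.702, 0.712, 0.0, 0.0]
ft_force: [-0.9, 0.0, -1.3]
opening: 0.284
grip_force: 30.0
```

```bash
python3 -c "
from h import *
mv([.549,.253,.268],.86)
for n in ('scene','side'):
    c=eyes.capture(n); a=proj(c,np.array([.549,.252,.24])); e=proj(c,np.array([.549,.16,.247])); b=spot_point('trowel_eye',c)[:1]; print(n,a,e,[(np.round(x['xy'],1),x['conf']) for x in b])
    u,v=a.astype(int); cv2.imwrite('pics/a_%s.png'%n,cv2.resize(c['img'][max(v-80,0):v+80,max(u-100,0):u+100,::-1],None,fx=3.2,fy=3.2))
a=[cv2.imread('pics/a_%s.png'%n) for n in ('scene','side')]; h=min(x.shape[0] for x in a); x=np.hstack([i[:h] for i in a]); cv2.imwrite('pics/a.png',cv2.resize(x,None,fx=.62,fy=.62))
"
```

```text
t 14.7 tcp [0.549  0.1583 0.2706] yaw 0.77 F [-0.9  0.  -1.3] open 0.284 grip 29.986539781093597
 now-frame shift [0.2368 0.0031 0.0065] final-frame shift [0.2368 0.0035 0.0065] turn [ 0.0003 -0.     -0.001 ] joints [-0.66  0.28  0.39  1.76 -0.12  1.12 -0.21]
scene [360.79953523 198.87417151] [320.40034889 183.06541671] [(array([321.9, 182.4]), 0.75)]
side [180.25876528 118.85668441] [202.5311644  134.65850466] [(array([207. , 130.8]), 0.69)]
```

View pics/a.png

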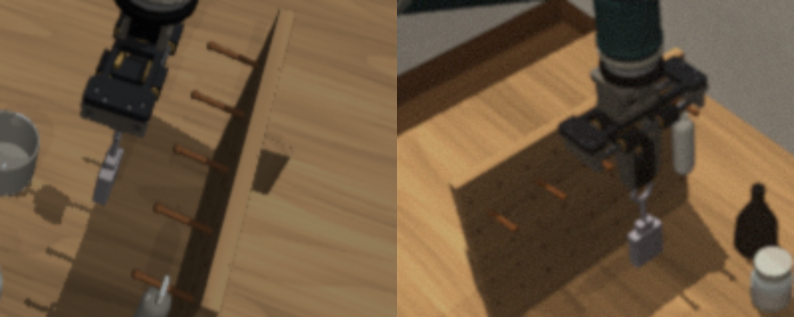

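Request:
{"name": "step_arm", "arguments": {"motion": [{"dx":0.04,"dy":0.001,"dz":0.003,"wx":0,"wy":0,"wz":0},{"dx":0.04,"dy":0,"dz":0.002,"wx":0,"wy":0,"wz":0},{"dx":0.035,"dy":0,"dz":0,"wx":0,"wy":0,"wz":0},{"dx":0.025,"dy":0,"dz":0,"wx":0,"wy":0,"wz":0},{"dx":0.025,"dy":0,"dz":0.004,"wx":0,"wy":0,"wz":0},{"dx":0.025,"dy":0,"dz":0.004,"wx":0,"wy":0,"wz":0},{"dx":0.025,"dy":0,"dz":0.004,"wx":0,"wy":0,"wz":0},{"dx":0.02,"dy":0,"dz":0.004,"wx":0,"wy":0,"wz":0}]}}

```text
time_s: 15.55
tcp_pos: [0.5477, 0.255, 0.2615]
orientation: [0.701, 0.713, -0.0, -0.0]
ft_force: [-1.0, 0.3, -0.2]
opening: 0.282
grip_force: 30.0
```

Request:
{"name": "step_arm", "arguments": {"motion": [{"dx":0,"dy":0,"dz":0,"wx":0,"wy":0,"wz":0},{"dx":0,"dy":0,"dz":0,"wx":0,"wy":0,"wz":0},{"dx":0,"dy":0,"dz":0,"wx":0,"wy":0,"wz":0}]}}

```text
time_s: 15.8
tcp_pos: [0.548, 0.2533, 0.2618]
orientation: [0.702, 0.712, -0.0, 0.0]
ft_force: [0.1, -0.6, -1.1]
opening: 0.281
grip_force: 30.0
```

```bash
python3 -c "
from h import *
mv([.549,.253,.253],.86)
c=eyes.capture('scene'); u,v=proj(c,np.array([.549,.25,.24])).astype(int); a=cv2.resize(c['img'][v-50:v+50,u-60:u+60,::-1],None,fx=4,fy=4,interpolation=2)
c=eyes.capture('side'); u,v=proj(c,np.array([.549,.25,.22])).astype(int); b=cv2.resize(c['img'][v-50:v+50,u-40:u+40,::-1],None,fx=4,fy=4,interpolation=2)
cv2.imwrite('pics/b.png',np.hstack([a,b])[:, :800])
"
```

```text
t 15.8 tcp [0.548  0.2533 0.2618] yaw 0.87 F [ 0.1 -0.6 -1.1] open 0.281 grip 29.98668998479843
 now-frame shift [-0.0007  0.0025  0.022 ] final-frame shift [-0.0007  0.0025  0.022 ] turn [0.     0.0004 0.0002] joints [-0.76  0.35  0.35  1.69 -0.13  1.12 -0.36]
```

View pics/b.png

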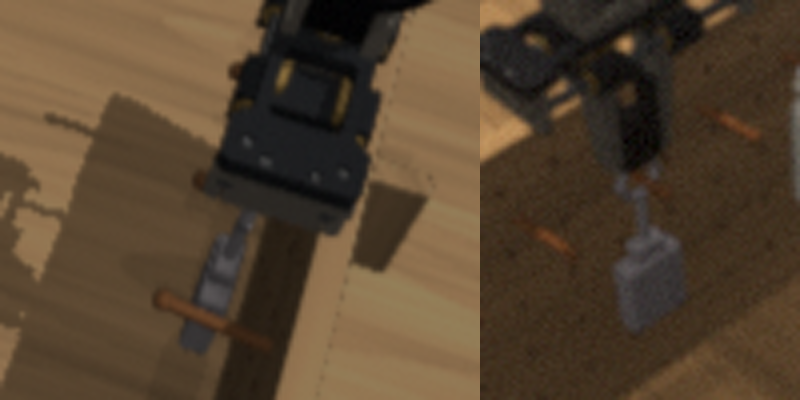

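Request:
{"name": "step_arm", "arguments": {"motion": [{"dx":0,"dy":0.002,"dz":0.006,"wx":0,"wy":0,"wz":0},{"dx":0,"dy":0,"dz":0.006,"wx":0,"wy":0,"wz":0},{"dx":0,"dy":0,"dz":0.006,"wx":0,"wy":0,"wz":0},{"dx":0,"dy":0,"dz":0.003,"wx":0,"wy":0,"wz":0},{"dx":0,"dy":0,"dz":0,"wx":0,"wy":0,"wz":0},{"dx":0,"dy":0,"dz":0,"wx":0,"wy":0,"wz":0}]}}

```text
time_s: 16.4
tcp_pos: [0.5487, 0.2539, 0.2534]
orientation: [0.701, 0.713, 0.0, 0.0]
ft_force: [0.4, 0.2, -0.1]
opening: 0.281
grip_force: 30.0
```

Request:
{"name": "step_arm", "arguments": {"motion": [{"dx":0,"dy":0,"dz":0,"wx":0,"wy":0,"wz":0},{"dx":0,"dy":0,"dz":0,"wx":0,"wy":0,"wz":0},{"dx":0,"dy":0,"dz":0,"wx":0,"wy":0,"wz":0},{"dx":0,"dy":0,"dz":0,"wx":0,"wy":0,"wz":0},{"dx":0,"dy":0,"dz":0,"wx":0,"wy":0,"wz":0}], "jaw": 0.48}}

```text
time_s: 16.82
tcp_pos: [0.5487, 0.254, 0.2535]
orientation: [0.701, 0.713, 0.0, 0.0]
ft_force: [0.3, -0.2, -0.4]
opening: 0.481
grip_force: 0.0
```

Request:
{"name": "step_arm", "arguments": {"motion": [{"dx":0,"dy":0,"dz":-0.02,"wx":0,"wy":0,"wz":0},{"dx":0,"dy":0,"dz":-0.04,"wx":0,"wy":0,"wz":0},{"dx":0,"dy":0,"dz":-0.06,"wx":0,"wy":0,"wz":0},{"dx":0,"dy":0,"dz":-0.06,"wx":0,"wy":0,"wz":0},{"dx":0,"dy":0,"dz":-0.06,"wx":0,"wy":0,"wz":0},{"dx":0,"dy":0,"dz":-0.02,"wx":0,"wy":0,"wz":0},{"dx":0,"dy":0,"dz":0,"wx":0,"wy":0,"wz":0}]}}

```text
time_s: 17.4
tcp_pos: [0.5497, 0.2543, 0.3601]
orientation: [0.701, 0.713, 0.002, 0.001]
ft_force: [-0.8, 0.4, -0.8]
opening: 0.48
grip_force: 0.0
```

Request:
{"name": "step_arm", "arguments": {"motion": [{"dx":-0.05,"dy":0,"dz":0,"wx":0,"wy":0,"wz":0},{"dx":-0.1,"dy":-0.01,"dz":0,"wx":0,"wy":0,"wz":0},{"dx":-0.1,"dy":-0.01,"dz":0,"wx":0,"wy":0,"wz":0},{"dx":-0.1,"dy":-0.01,"dz":0,"wx":0,"wy":0,"wz":0},{"dx":-0.1,"dy":-0.01,"dz":0,"wx":0,"wy":0,"wz":0},{"dx":-0.1,"dy":-0.01,"dz":0,"wx":0,"wy":0,"wz":0},{"dx":-0.05,"dy":-0.01,"dz":0,"wx":0,"wy":0,"wz":0},{"dx":0,"dy":0,"dz":0,"wx":0,"wy":0,"wz":0}]}}

```text
time_s: 18.07
tcp_pos: [0.5271, 0.0074, 0.3565]
orientation: [0.705, 0.71, -0.001, -0.0]
ft_force: [-0.0, 0.0, -0.1]
opening: 0.483
grip_force: 0.0
```

```bash
python3 -c "
from h import *
pot()
mv([.5067,-.2971,.25],-78.4)
c=eyes.capture('scene'); u,v=proj(c,np.array([.549,.25,.24])).astype(int); a=cv2.resize(c['img'][v-50:v+50,u-60:u+60,::-1],None,fx=4,fy=4,interpolation=2)
c=eyes.capture('side'); u,v=proj(c,np.array([.549,.25,.22])).astype(int); b=cv2.resize(c['img'][v-50:v+50,u-40:u+40,::-1],None,fx=4,fy=4,interpolation=2)
cv2.imwrite('pics/b2.png',np.hstack([a,b])[:, :800])
"
```

```text
pot 175 [0.503 0.003] 0.0476 0.83
t 18.2 tcp [0.5279 0.0133 0.3563] yaw 0.83 F [ 0.4  0.8 -0.7] open 0.482 grip 0.0
 now-frame shift [-0.7754 -0.0637  0.2657] final-frame shift [-0.2079  0.7496  0.2659] turn [-1.000e-03  5.000e-04  8.803e-01] joints [-0.53  0.14  0.5   1.74 -0.07  1.28 -0.  ]
```

View pics/b2.png

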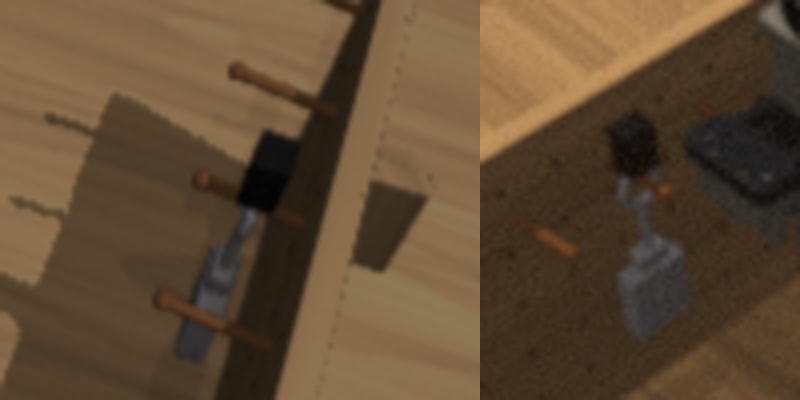

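Request:
{"name": "step_arm", "arguments": {"motion": [{"dx":0,"dy":0,"dz":0,"wx":0,"wy":0,"wz":0.074},{"dx":0,"dy":0,"dz":0,"wx":0,"wy":0,"wz":0.074},{"dx":0,"dy":0,"dz":0,"wx":0,"wy":0,"wz":0.074},{"dx":0,"dy":0,"dz":0,"wx":0,"wy":0,"wz":0.074},{"dx":0,"dy":0,"dz":0,"wx":0,"wy":0,"wz":0.074},{"dx":0,"dy":0,"dz":0,"wx":0,"wy":0,"wz":0.074}], "jaw": 0.7}}

```text
time_s: 18.77
tcp_pos: [0.5285, 0.0158, 0.3567]
orientation: [0.903, 0.429, -0.001, -0.0]
ft_force: [0.2, -0.2, -0.2]
opening: 0.703
grip_force: 0.0
```

Request:
{"name": "step_arm", "arguments": {"motion": [{"dx":0,"dy":0,"dz":0,"wx":0,"wy":0,"wz":0.074},{"dx":0,"dy":0,"dz":0,"wx":0,"wy":0,"wz":0.074},{"dx":0,"dy":0,"dz":0,"wx":0,"wy":0,"wz":0.074},{"dx":0,"dy":0,"dz":0,"wx":0,"wy":0,"wz":0.074},{"dx":0,"dy":0,"dz":0,"wx":0,"wy":0,"wz":0.074},{"dx":0,"dy":0,"dz":0,"wx":0,"wy":0,"wz":0.066},{"dx":0,"dy":0,"dz":0,"wx":0,"wy":0,"wz":0}]}}

```text
time_s: 19.35
tcp_pos: [0.5285, 0.0156, 0.3567]
orientation: [0.995, 0.102, -0.001, 0.0]
ft_force: [0.7, -0.1, 0.4]
opening: 0.701
grip_force: 0.0
```

Request:
{"name": "step_arm", "arguments": {"motion": [{"dx":-0.026,"dy":0.094,"dz":0.033,"wx":0,"wy":0,"wz":0},{"dx":-0.026,"dy":0.094,"dz":0.033,"wx":0,"wy":0,"wz":0},{"dx":-0.026,"dy":0.094,"dz":0.033,"wx":0,"wy":0,"wz":0},{"dx":-0.026,"dy":0.094,"dz":0.033,"wx":0,"wy":0,"wz":0},{"dx":-0.026,"dy":0.094,"dz":0.033,"wx":0,"wy":0,"wz":0},{"dx":-0.026,"dy":0.094,"dz":0.033,"wx":0,"wy":0,"wz":0},{"dx":-0.026,"dy":0.094,"dz":0.033,"wx":0,"wy":0,"wz":0},{"dx":-0.026,"dy":0.092,"dz":0.033,"wx":0,"wy":0,"wz":0}]}}

```text
time_s: 20.02
tcp_pos: [0.5085, -0.2975, 0.2506]
orientation: [0.994, 0.105, -0.0, -0.0]
ft_force: [-0.1, 0.2, -0.6]
opening: 0.702
grip_force: 0.0
```

Request:
{"name": "step_arm", "arguments": {"motion": [{"dx":0,"dy":0,"dz":0,"wx":0,"wy":0,"wz":0},{"dx":0,"dy":0,"dz":0,"wx":0,"wy":0,"wz":0},{"dx":0,"dy":0,"dz":0,"wx":0,"wy":0,"wz":0}]}}

```text
time_s: 20.27
tcp_pos: [0.5086, -0.2957, 0.2512]
orientation: [0.995, 0.104, -0.0, -0.0]
ft_force: [-0.3, 1.2, -0.8]
opening: 0.699
grip_force: 0.0
```

```bash
cat >> h.py <<'E'
def tabs():
    from scipy import ndimage as nd
    c=eyes.capture('wrist')
    f=foc(c); z=c['z_map'];v,u=np.mgrid[:384,:512]; dx,dy=u-c['cx'],v-c['cy']; r=np.hypot(dx,dy)+1e-9; th=r/f
    s=np.tan(th)/r*z
    W=(np.dstack([dx*s,dy*s,z])-np.array(c['t']))@np.array(c['R'])
    m=(z>0)&(th<1.3)&(c['img'].max(2)<70)&(W[...,2]>.155)&(W[...,2]<.21)&(W[...,1]<-.2)&(W[...,1]>-.4)&(W[...,0]>.4)&(W[...,0]<.65)
    l,k=nd.label(m)
    for i in range(1,k+1):
        P=W[l==i]
        if len(P)<30: continue
        t=P[P[:,2]>np.percentile(P[:,2],95)-.005]
        print(len(P),np.percentile(P[:,2],95).round(3), cv2.minAreaRect((t[:,:2]*1000).astype(np.float32)))
E
python3 -c "
from h import *
mv([.5067,-.2971,.147],-78.4)
tabs()"
```

```text
t 20.3 tcp [ 0.5086 -0.2957  0.2512] yaw -78.09 F [-0.3  1.2 -0.8] open 0.699 grip 0.0
 now-frame shift [-0.0052  0.0028  0.2605] final-frame shift [-0.0054  0.0026  0.2605] turn [-0.0007  0.0004  0.0034] joints [-0.11  0.39  0.75  1.76 -0.29  1.12 -0.63]
460 0.181 ((506.52349853515625, -297.4599609375), (19.866477966308594, 24.42131805419922), 11.259876251220703)
245 0.169 ((453.28668212890625, -306.0396728515625), (18.330726623535156, 24.48468780517578), 12.45019245147705)
```

Request:
{"name": "step_arm", "arguments": {"motion": [{"dx":-0.005,"dy":0.003,"dz":0.03,"wx":0,"wy":0,"wz":0.002},{"dx":0,"dy":0,"dz":0.05,"wx":0,"wy":0,"wz":0},{"dx":0,"dy":0,"dz":0.05,"wx":0,"wy":0,"wz":0},{"dx":0,"dy":0,"dz":0.05,"wx":0,"wy":0,"wz":0},{"dx":0,"dy":0,"dz":0.04,"wx":0,"wy":0,"wz":0},{"dx":0,"dy":0,"dz":0.025,"wx":0,"wy":0,"wz":0},{"dx":0,"dy":0,"dz":0.015,"wx":0,"wy":0,"wz":0},{"dx":0,"dy":0,"dz":0,"wx":0,"wy":0,"wz":0}]}}

```text
time_s: 20.98
tcp_pos: [0.5061, -0.2974, 0.1467]
orientation: [0.995, 0.101, -0.001, -0.0]
ft_force: [0.8, -0.5, 0.6]
opening: 0.698
grip_force: 0.0
```

Request:
{"name": "step_arm", "arguments": {"motion": [{"dx":0,"dy":0,"dz":0,"wx":0,"wy":0,"wz":0},{"dx":0,"dy":0,"dz":0,"wx":0,"wy":0,"wz":0},{"dx":0,"dy":0,"dz":0,"wx":0,"wy":0,"wz":0},{"dx":0,"dy":0,"dz":0,"wx":0,"wy":0,"wz":0},{"dx":0,"dy":0,"dz":0,"wx":0,"wy":0,"wz":0},{"dx":0,"dy":0,"dz":0,"wx":0,"wy":0,"wz":0},{"dx":0,"dy":0,"dz":0,"wx":0,"wy":0,"wz":0}], "jaw": 0.0, "force": 30}}

```text
time_s: 21.57
tcp_pos: [0.5063, -0.2986, 0.148]
orientation: [0.995, 0.101, 0.0, 0.0]
ft_force: [0.3, 0.6, 1.4]
opening: 0.281
grip_force: 30.0
```

Request:
{"name": "step_arm", "arguments": {"motion": [{"dx":0,"dy":0,"dz":-0.03,"wx":0,"wy":0,"wz":0},{"dx":0,"dy":0,"dz":-0.06,"wx":0,"wy":0,"wz":0},{"dx":0,"dy":0,"dz":-0.06,"wx":0,"wy":0,"wz":0},{"dx":0,"dy":0,"dz":-0.06,"wx":0,"wy":0,"wz":0},{"dx":0,"dy":0,"dz":-0.06,"wx":0,"wy":0,"wz":0},{"dx":0,"dy":0,"dz":-0.03,"wx":0,"wy":0,"wz":0},{"dx":0,"dy":0,"dz":0,"wx":0,"wy":0,"wz":0}]}}

```text
time_s: 22.15
tcp_pos: [0.5075, -0.2997, 0.271]
orientation: [0.995, 0.1, 0.003, 0.001]
ft_force: [0.6, -0.3, -1.2]
opening: 0.279
grip_force: 30.0
```

```bash
python3 -c "
from h import *
pot()
mv([.503,.003,.27],-78.4)"
```

```text
pot 5 [ 0.45  -0.309] 0.002 0.65
t 22.2 tcp [ 0.506  -0.2983  0.2674] yaw -78.45 F [-1.   0.9 -1.1] open 0.282 grip 29.981452524662018
 now-frame shift [ 0.1434 -0.7395 -0.006 ] final-frame shift [ 0.144  -0.7393 -0.0064] turn [-0.0003 -0.0001 -0.0006] joints [-0.12  0.37  0.77  1.74 -0.28  1.14 -0.64]
```

```bash
cat >> h.py <<'E'
def pot():
    for n in ("side","scene"):
        c=eyes.capture(n); W=cloud(c)
        for b in boxes_of("pot",c)[:3]:
            B=b["box"]; x=atz(c,[(B[0]+B[2])/2,(B[1]+B[3])/2],.037)
            m=(abs(W[...,2]-.075)<.004)&(np.hypot(W[...,0]-x[0],W[...,1]-x[1])<.075); P=W[m]
            if len(P)<60: print(n,"?",x.round(3),round(b["conf"],2)); continue
            A=np.c_[2*P[:,:2],np.ones(len(P))]; s=np.linalg.lstsq(A,(P[:,:2]**2).sum(1),rcond=None)[0]
            print(n,"pot",len(P),s[:2].round(3),np.sqrt(s[2]+s[:2]@s[:2]).round(4),round(b["conf"],2))
E
python3 -c "
from h import *
pot()
c=eyes.capture('side');save(c,'s3.png')"
```

```text
side pot 164 [0.499 0.032] 0.0478 0.7
scene pot 197 [0.499 0.034] 0.0474 0.88
```

```bash
python3 -c "
from h import *
pot(); mv([.499,.033,.27],-78.4)"
```

```text
side pot 171 [0.5   0.032] 0.0478 0.85
scene pot 194 [0.499 0.034] 0.0476 0.77
t 22.7 tcp [ 0.5061 -0.2986  0.2673] yaw -78.47 F [ 0.5  0.8 -0.3] open 0.279 grip 29.98142570257187
 now-frame shift [ 0.1484 -0.8158 -0.0065] final-frame shift [ 0.1494 -0.8156 -0.0067] turn [-0.0002  0.0005 -0.0008] joints [-0.12  0.37  0.77  1.74 -0.28  1.14 -0.64]
```

View pics/s3.png

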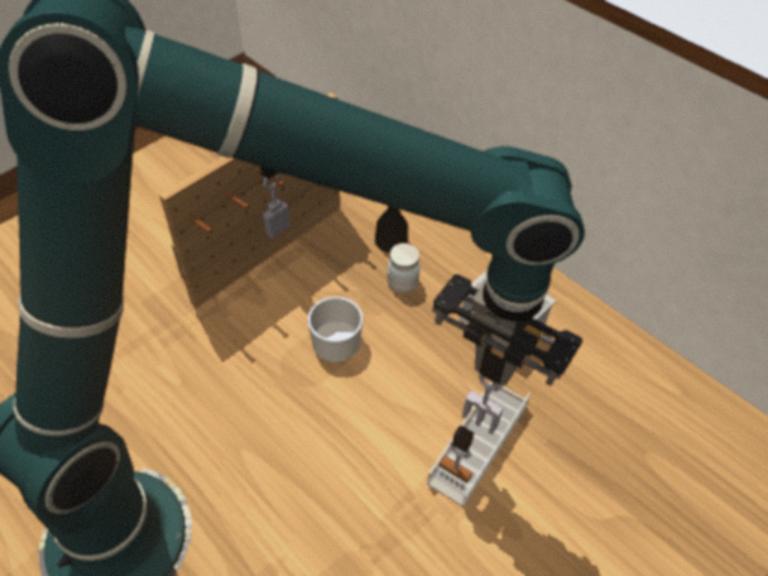

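The rake is held (tines at about 480,400), the trowel hangs at 275,210, and the pot, knocked aside but upright, is at 335,330, matching (0.499, 0.033). Move over it.

Request:
{"name": "step_arm", "arguments": {"motion": [{"dx":0.01,"dy":-0.05,"dz":0,"wx":0,"wy":0,"wz":0},{"dx":0.018,"dy":-0.099,"dz":0,"wx":0,"wy":0,"wz":0},{"dx":0.018,"dy":-0.099,"dz":0,"wx":0,"wy":0,"wz":0},{"dx":0.018,"dy":-0.099,"dz":0,"wx":0,"wy":0,"wz":0},{"dx":0.018,"dy":-0.099,"dz":0,"wx":0,"wy":0,"wz":0},{"dx":0.018,"dy":-0.099,"dz":0,"wx":0,"wy":0,"wz":0},{"dx":0.018,"dy":-0.099,"dz":0,"wx":0,"wy":0,"wz":0},{"dx":0.018,"dy":-0.099,"dz":0,"wx":0,"wy":0,"wz":0}]}}

```text
time_s: 23.37
tcp_pos: [0.4997, 0.0053, 0.268]
orientation: [0.995, 0.1, 0.0, -0.0]
ft_force: [1.2, -1.3, -0.7]
opening: 0.278
grip_force: 30.0
```

Request:
{"name": "step_arm", "arguments": {"motion": [{"dx":0.012,"dy":-0.05,"dz":0,"wx":0,"wy":0,"wz":0},{"dx":0,"dy":-0.022,"dz":0,"wx":0,"wy":0,"wz":0},{"dx":0,"dy":0,"dz":0,"wx":0,"wy":0,"wz":0},{"dx":0,"dy":0,"dz":0,"wx":0,"wy":0,"wz":0},{"dx":0,"dy":0,"dz":0,"wx":0,"wy":0,"wz":0}]}}

```text
time_s: 23.78
tcp_pos: [0.4991, 0.0304, 0.2679]
orientation: [0.995, 0.099, 0.0, 0.0]
ft_force: [1.2, 0.1, -1.0]
opening: 0.285
grip_force: 30.0
```

```bash
python3 -c "
from h import *
mv([.499,.033,.166],-78.4);pot()"
```

```text
t 23.8 tcp [0.4991 0.0304 0.2679] yaw -78.65 F [ 1.2  0.1 -1. ] open 0.285 grip 29.98134970664978
 now-frame shift [ 0.0009 -0.0066  0.2547] final-frame shift [ 0.001  -0.0064  0.2547] turn [ 0.0004 -0.0001 -0.0027] joints [-0.69  0.16  0.64  1.94 -0.11  1.08 -1.38]
side pot 150 [0.499 0.032] 0.0476 0.81
scene pot 176 [0.499 0.034] 0.0477 0.58
```

Request:
{"name": "step_arm", "arguments": {"motion": [{"dx":0,"dy":-0.005,"dz":0.03,"wx":0,"wy":0,"wz":0},{"dx":0,"dy":0,"dz":0.05,"wx":0,"wy":0,"wz":0},{"dx":0,"dy":0,"dz":0.05,"wx":0,"wy":0,"wz":0},{"dx":0,"dy":0,"dz":0.05,"wx":0,"wy":0,"wz":0},{"dx":0,"dy":0,"dz":0.048,"wx":0,"wy":0,"wz":0},{"dx":0,"dy":0,"dz":0.022,"wx":0,"wy":0,"wz":0},{"dx":0,"dy":0,"dz":0,"wx":0,"wy":0,"wz":0},{"dx":0,"dy":0,"dz":0,"wx":0,"wy":0,"wz":0}]}}

```text
time_s: 24.65
tcp_pos: [0.4989, 0.0341, 0.168]
orientation: [0.995, 0.1, -0.0, 0.0]
ft_force: [1.1, -0.3, -0.6]
opening: 0.282
grip_force: 30.0
```

Request:
{"name": "step_arm", "arguments": {"motion": [{"dx":0,"dy":0,"dz":0,"wx":0,"wy":0,"wz":0},{"dx":0,"dy":0,"dz":0,"wx":0,"wy":0,"wz":0},{"dx":0,"dy":0,"dz":0,"wx":0,"wy":0,"wz":0},{"dx":0,"dy":0,"dz":0,"wx":0,"wy":0,"wz":0},{"dx":0,"dy":0,"dz":0,"wx":0,"wy":0,"wz":0}]}}

```text
time_s: 25.07
tcp_pos: [0.4989, 0.0347, 0.1682]
orientation: [0.995, 0.101, 0.0, -0.0]
ft_force: [-0.6, -0.1, -0.1]
opening: 0.283
grip_force: 30.0
```

Request:
{"name": "step_arm", "arguments": {"motion": [{"dx":0,"dy":0,"dz":-0.03,"wx":0,"wy":0,"wz":0},{"dx":0,"dy":0,"dz":-0.05,"wx":0,"wy":0,"wz":0},{"dx":0,"dy":0,"dz":-0.05,"wx":0,"wy":0,"wz":0},{"dx":0,"dy":0,"dz":-0.05,"wx":0,"wy":0,"wz":0},{"dx":0,"dy":0,"dz":-0.05,"wx":0,"wy":0,"wz":0},{"dx":0,"dy":0,"dz":-0.025,"wx":0,"wy":0,"wz":0}]}}

```text
time_s: 25.57
tcp_pos: [0.4996, 0.0346, 0.2722]
orientation: [0.995, 0.1, 0.002, -0.0]
ft_force: [0.5, 0.1, -1.1]
opening: 0.283
grip_force: 30.0
```

Request:
{"name": "step_arm", "arguments": {"motion": [{"dx":0,"dy":0,"dz":0,"wx":0,"wy":0,"wz":-0.04},{"dx":0,"dy":0,"dz":0,"wx":0,"wy":0,"wz":-0.075},{"dx":0,"dy":0,"dz":0,"wx":0,"wy":0,"wz":-0.075},{"dx":0,"dy":0,"dz":0,"wx":0,"wy":0,"wz":-0.075},{"dx":0,"dy":0,"dz":0,"wx":0,"wy":0,"wz":-0.075},{"dx":0,"dy":0,"dz":0,"wx":0,"wy":0,"wz":-0.075},{"dx":0,"dy":0,"dz":0,"wx":0,"wy":0,"wz":-0.075},{"dx":0,"dy":0,"dz":0,"wx":0,"wy":0,"wz":-0.075}]}}

```text
time_s: 26.23
tcp_pos: [0.4984, 0.0346, 0.2694]
orientation: [0.854, 0.52, -0.0, -0.0]
ft_force: [0.2, 0.3, -0.3]
opening: 0.28
grip_force: 30.0
```

Request:
{"name": "step_arm", "arguments": {"motion": [{"dx":0,"dy":0,"dz":0,"wx":0,"wy":0,"wz":-0.075},{"dx":0,"dy":0,"dz":0,"wx":0,"wy":0,"wz":-0.075},{"dx":0,"dy":0,"dz":0,"wx":0,"wy":0,"wz":-0.075},{"dx":0,"dy":0,"dz":0,"wx":0,"wy":0,"wz":-0.075},{"dx":0,"dy":0,"dz":0,"wx":0,"wy":0,"wz":-0.018},{"dx":0,"dy":0,"dz":0,"wx":0,"wy":0,"wz":0},{"dx":0,"dy":0,"dz":0,"wx":0,"wy":0,"wz":0}]}}

```text
time_s: 26.82
tcp_pos: [0.4985, 0.0345, 0.2695]
orientation: [0.701, 0.713, -0.0, -0.0]
ft_force: [1.1, 1.4, -0.8]
opening: 0.28
grip_force: 30.0
```

```bash
python3 -c "
from h import *
pot()
mv([.469,.16,.270],.86)"
```

```text
side pot 151 [0.499 0.032] 0.0477 0.92
scene pot 174 [0.499 0.034] 0.0476 0.98
scene ? [0.466 0.3   0.037] 0.43
t 27.0 tcp [0.4986 0.0346 0.2697] yaw 0.98 F [-0.1  0.3 -0.9] open 0.282 grip 29.981254935264587
 now-frame shift [ 0.3146 -0.0686 -0.0007] final-frame shift [ 0.3145 -0.0693 -0.0007] turn [-0.      0.      0.0013] joints [-0.57  0.15  0.49  1.93 -0.08  1.08 -0.03]
```

Request:
{"name": "step_arm", "arguments": {"motion": [{"dx":0.03,"dy":-0.007,"dz":0,"wx":0,"wy":0,"wz":0},{"dx":0.07,"dy":-0.015,"dz":0,"wx":0,"wy":0,"wz":0},{"dx":0.07,"dy":-0.015,"dz":0,"wx":0,"wy":0,"wz":0},{"dx":0.07,"dy":-0.015,"dz":0,"wx":0,"wy":0,"wz":0},{"dx":0.05,"dy":-0.011,"dz":0,"wx":0,"wy":0,"wz":0},{"dx":0.024,"dy":-0.006,"dz":0,"wx":0,"wy":0,"wz":0.001},{"dx":0,"dy":0,"dz":0,"wx":0,"wy":0,"wz":0},{"dx":0,"dy":0,"dz":0,"wx":0,"wy":0,"wz":0}]}}

```text
time_s: 27.68
tcp_pos: [0.469, 0.159, 0.2697]
orientation: [0.701, 0.713, -0.0, 0.0]
ft_force: [-0.3, 0.5, -1.0]
opening: 0.285
grip_force: 30.0
```

Request:
{"name": "step_arm", "arguments": {"motion": [{"dx":0,"dy":0,"dz":0,"wx":0,"wy":0,"wz":0},{"dx":0,"dy":0,"dz":0,"wx":0,"wy":0,"wz":0},{"dx":0,"dy":0,"dz":0,"wx":0,"wy":0,"wz":0}]}}

```text
time_s: 27.93
tcp_pos: [0.4692, 0.1584, 0.2698]
orientation: [0.702, 0.712, 0.0, 0.0]
ft_force: [-0.2, 0.4, -0.8]
opening: 0.282
grip_force: 30.0
```

```bash
python3 -c "
from h import *
mv([.469,.252,.262],.86)
for n in ('scene','side'):
    c=eyes.capture(n); e=proj(c,np.array([.469,.16,.248])); b=spot_point('rake_eye',c)[:2]; print(n,e,[(np.round(x['xy'],1),x['conf']) for x in b])"
```

```text
t 27.9 tcp [0.4692 0.1584 0.2698] yaw 0.78 F [-0.2  0.4 -0.8] open 0.282 grip 29.98129427433014
 now-frame shift [0.234  0.0026 0.0196] final-frame shift [0.234  0.0029 0.0196] turn [ 0.0001  0.0001 -0.0009] joints [-0.74  0.14  0.39  1.93 -0.06  1.08 -0.32]
scene [331.08741001 156.63402328] [(array([269.5, 204.9]), 0.74), (array([331.3, 156.9]), 0.52)]
side [178.61681348 149.87062715] [(array([177.1, 147.3]), 0.76), (array([181.8, 115.1]), 0.49)]
```

Eye where expected. Insert along the peg, then lower.

Request:
{"name": "step_arm", "arguments": {"motion": [{"dx":0.04,"dy":0.001,"dz":0.002,"wx":0,"wy":0,"wz":0},{"dx":0.04,"dy":0,"dz":0.001,"wx":0,"wy":0,"wz":0},{"dx":0.035,"dy":0,"dz":0,"wx":0,"wy":0,"wz":0},{"dx":0.025,"dy":0,"dz":0,"wx":0,"wy":0,"wz":0},{"dx":0.025,"dy":0,"dz":0.004,"wx":0,"wy":0,"wz":0},{"dx":0.025,"dy":0,"dz":0.004,"wx":0,"wy":0,"wz":0},{"dx":0.025,"dy":0,"dz":0.004,"wx":0,"wy":0,"wz":0},{"dx":0.018,"dy":0,"dz":0.004,"wx":0,"wy":0,"wz":0}]}}

```text
time_s: 28.8
tcp_pos: [0.4676, 0.254, 0.2619]
orientation: [0.701, 0.713, -0.0, -0.0]
ft_force: [0.1, 0.3, -2.2]
opening: 0.281
grip_force: 30.0
```

Request:
{"name": "step_arm", "arguments": {"motion": [{"dx":0,"dy":0,"dz":0,"wx":0,"wy":0,"wz":0},{"dx":0,"dy":0,"dz":0,"wx":0,"wy":0,"wz":0},{"dx":0,"dy":0,"dz":0,"wx":0,"wy":0,"wz":0}]}}

```text
time_s: 29.05
tcp_pos: [0.4679, 0.2523, 0.2622]
orientation: [0.702, 0.713, -0.0, 0.0]
ft_force: [-0.0, -0.1, -0.7]
opening: 0.276
grip_force: 30.0
```

```bash
cat >> h.py <<'E'
def pic(x,n):
    c=eyes.capture('scene'); u,v=proj(c,np.array([x,.25,.24])).astype(int); a=cv2.resize(c['img'][v-50:v+50,u-60:u+60,::-1],None,fx=4,fy=4,interpolation=2)
    c=eyes.capture('side'); u,v=proj(c,np.array([x,.25,.22])).astype(int); b=cv2.resize(c['img'][v-50:v+50,u-40:u+40,::-1],None,fx=4,fy=4,interpolation=2)
    cv2.imwrite('pics/'+n,np.hstack([a,b])[:, :800])
E
python3 -c "
from h import *
mv([.469,.252,.253],.86); pic(.469,'r1.png')"
```

```text
t 29.1 tcp [0.4679 0.2523 0.2622] yaw 0.88 F [-0.  -0.1 -0.7] open 0.276 grip 29.98138725757599
 now-frame shift [-0.0007  0.0028  0.0229] final-frame shift [-0.0007  0.0028  0.0229] turn [0.     0.0003 0.0002] joints [-0.84  0.22  0.33  1.86 -0.08  1.08 -0.47]
```

View pics/r1.png

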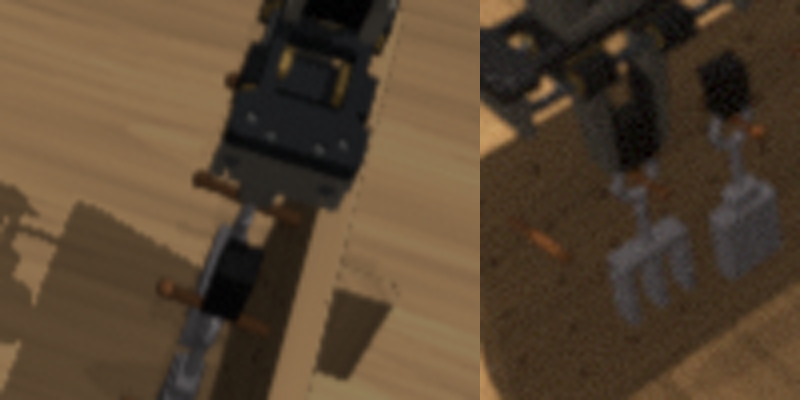

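The peg passes through the rake's ring (side crop, about 640,180), with the trowel still hanging beside it. Lower, release, retreat.

Request:
{"name": "step_arm", "arguments": {"motion": [{"dx":0,"dy":0.002,"dz":0.006,"wx":0,"wy":0,"wz":0},{"dx":0,"dy":0,"dz":0.006,"wx":0,"wy":0,"wz":0},{"dx":0,"dy":0,"dz":0.006,"wx":0,"wy":0,"wz":0},{"dx":0,"dy":0,"dz":0.004,"wx":0,"wy":0,"wz":0},{"dx":0,"dy":0,"dz":0,"wx":0,"wy":0,"wz":0},{"dx":0,"dy":0,"dz":0,"wx":0,"wy":0,"wz":0}]}}

```text
time_s: 29.65
tcp_pos: [0.4688, 0.2528, 0.2543]
orientation: [0.701, 0.713, 0.0, 0.0]
ft_force: [-1.2, -1.0, 5.5]
opening: 0.284
grip_force: 30.0
```

Request:
{"name": "step_arm", "arguments": {"motion": [{"dx":0,"dy":0,"dz":0,"wx":0,"wy":0,"wz":0},{"dx":0,"dy":0,"dz":0,"wx":0,"wy":0,"wz":0},{"dx":0,"dy":0,"dz":0,"wx":0,"wy":0,"wz":0},{"dx":0,"dy":0,"dz":0,"wx":0,"wy":0,"wz":0},{"dx":0,"dy":0,"dz":0,"wx":0,"wy":0,"wz":0}], "jaw": 0.48}}

```text
time_s: 30.07
tcp_pos: [0.4685, 0.2529, 0.2532]
orientation: [0.701, 0.713, -0.0, 0.0]
ft_force: [0.0, 0.1, -0.9]
opening: 0.479
grip_force: 0.0
```

Request:
{"name": "step_arm", "arguments": {"motion": [{"dx":0,"dy":0,"dz":-0.02,"wx":0,"wy":0,"wz":0},{"dx":0,"dy":0,"dz":-0.04,"wx":0,"wy":0,"wz":0},{"dx":0,"dy":0,"dz":-0.06,"wx":0,"wy":0,"wz":0},{"dx":0,"dy":0,"dz":-0.06,"wx":0,"wy":0,"wz":0},{"dx":0,"dy":0,"dz":-0.06,"wx":0,"wy":0,"wz":0},{"dx":0,"dy":0,"dz":-0.02,"wx":0,"wy":0,"wz":0},{"dx":0,"dy":0,"dz":0,"wx":0,"wy":0,"wz":0}]}}

```text
time_s: 30.65
tcp_pos: [0.4695, 0.2534, 0.3598]
orientation: [0.701, 0.713, 0.002, 0.0]
ft_force: [0.5, -0.3, -0.2]
opening: 0.482
grip_force: 0.0
```

Request:
{"name": "step_arm", "arguments": {"motion": [{"dx":-0.05,"dy":0,"dz":0,"wx":0,"wy":0,"wz":0},{"dx":-0.1,"dy":0.01,"dz":0,"wx":0,"wy":0,"wz":0},{"dx":-0.1,"dy":0.01,"dz":0,"wx":0,"wy":0,"wz":0},{"dx":-0.1,"dy":0.01,"dz":0,"wx":0,"wy":0,"wz":0},{"dx":-0.1,"dy":0.01,"dz":0,"wx":0,"wy":0,"wz":0},{"dx":-0.1,"dy":0.01,"dz":0,"wx":0,"wy":0,"wz":0},{"dx":-0.05,"dy":0.01,"dz":0,"wx":0,"wy":0,"wz":0},{"dx":0,"dy":0,"dz":0,"wx":0,"wy":0,"wz":0}]}}

```text
time_s: 31.32
tcp_pos: [0.496, 0.0076, 0.3563]
orientation: [0.705, 0.71, -0.001, 0.0]
ft_force: [-1.5, 0.0, 0.1]
opening: 0.475
grip_force: 0.0
```

Request:
{"name": "step_arm", "arguments": {"motion": [{"dx":0,"dy":0,"dz":0,"wx":0,"wy":0,"wz":0.074},{"dx":0,"dy":0,"dz":0,"wx":0,"wy":0,"wz":0.074},{"dx":0,"dy":0,"dz":0,"wx":0,"wy":0,"wz":0.074},{"dx":0,"dy":0,"dz":0,"wx":0,"wy":0,"wz":0.074},{"dx":0,"dy":0,"dz":0,"wx":0,"wy":0,"wz":0.074},{"dx":0,"dy":0,"dz":0,"wx":0,"wy":0,"wz":0.074}], "jaw": 0.7}}

```text
time_s: 31.82
tcp_pos: [0.4956, 0.0144, 0.3559]
orientation: [0.904, 0.428, -0.001, -0.0]
ft_force: [-0.2, -0.1, -0.9]
opening: 0.705
grip_force: 0.0
```

Request:
{"name": "step_arm", "arguments": {"motion": [{"dx":0,"dy":0,"dz":0,"wx":0,"wy":0,"wz":0.074},{"dx":0,"dy":0,"dz":0,"wx":0,"wy":0,"wz":0.074},{"dx":0,"dy":0,"dz":0,"wx":0,"wy":0,"wz":0.074},{"dx":0,"dy":0,"dz":0,"wx":0,"wy":0,"wz":0.074},{"dx":0,"dy":0,"dz":0,"wx":0,"wy":0,"wz":0.074},{"dx":0,"dy":0,"dz":0,"wx":0,"wy":0,"wz":0.066},{"dx":0,"dy":0,"dz":0,"wx":0,"wy":0,"wz":0}]}}

```text
time_s: 32.4
tcp_pos: [0.4957, 0.0143, 0.356]
orientation: [0.995, 0.101, -0.001, 0.0]
ft_force: [0.9, 0.5, -0.6]
opening: 0.7
grip_force: 0.0
```

```bash
python3 -c "
from h import *
mv([.4533,-.3058,.235],-78.4); pic(.469,'r2.png')"
```

```text
t 32.4 tcp [0.4957 0.0143 0.356 ] yaw -78.36 F [ 0.9  0.5 -0.6] open 0.7 grip 0.0
 now-frame shift [-0.2647  0.7625  0.3031] final-frame shift [-0.2648  0.7627  0.3025] turn [0.     0.0014 0.0005] joints [-0.65  0.07  0.59  1.82 -0.04  1.27 -1.41]
```

View pics/r2.png

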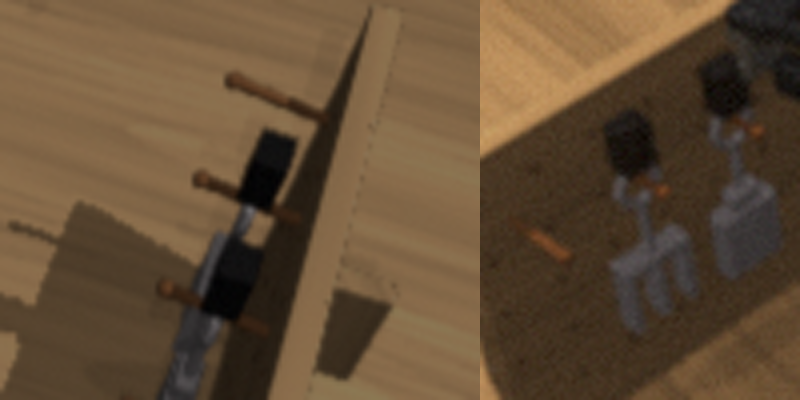

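Rake hangs on peg1. Now the brush.

Request:
{"name": "step_arm", "arguments": {"motion": [{"dx":-0.03,"dy":0.086,"dz":0.03,"wx":0,"wy":0,"wz":0},{"dx":-0.03,"dy":0.086,"dz":0.03,"wx":0,"wy":0,"wz":0},{"dx":-0.03,"dy":0.086,"dz":0.03,"wx":0,"wy":0,"wz":0},{"dx":-0.03,"dy":0.086,"dz":0.03,"wx":0,"wy":0,"wz":0},{"dx":-0.03,"dy":0.086,"dz":0.03,"wx":0,"wy":0,"wz":0},{"dx":-0.03,"dy":0.086,"dz":0.03,"wx":0,"wy":0,"wz":0},{"dx":-0.03,"dy":0.086,"dz":0.03,"wx":0,"wy":0,"wz":0},{"dx":-0.03,"dy":0.086,"dz":0.03,"wx":0,"wy":0,"wz":0}]}}

```text
time_s: 33.17
tcp_pos: [0.4579, -0.2767, 0.2605]
orientation: [0.995, 0.104, 0.0, -0.0]
ft_force: [0.7, -0.1, 0.1]
opening: 0.698
grip_force: 0.0
```

Request:
{"name": "step_arm", "arguments": {"motion": [{"dx":-0.025,"dy":0.0745,"dz":0.03,"wx":0,"wy":0,"wz":0},{"dx":0,"dy":0,"dz":0,"wx":0,"wy":0,"wz":0},{"dx":0,"dy":0,"dz":0,"wx":0,"wy":0,"wz":0},{"dx":0,"dy":0,"dz":0,"wx":0,"wy":0,"wz":0},{"dx":0,"dy":0,"dz":0,"wx":0,"wy":0,"wz":0}]}}

```text
time_s: 33.58
tcp_pos: [0.4553, -0.3053, 0.2494]
orientation: [0.995, 0.104, 0.0, -0.0]
ft_force: [0.1, -0.0, 0.3]
opening: 0.702
grip_force: 0.0
```

```bash
python3 -c "
from h import *
mv([.4533,-.3058,.135],-78.4); tabs()"
```

```text
t 33.6 tcp [ 0.4553 -0.3053  0.2494] yaw -78.09 F [ 0.1 -0.   0.3] open 0.702 grip 0.0
 now-frame shift [-0.0054  0.0004  0.2861] final-frame shift [-5.200e-03  2.000e-04  2.861e-01] turn [-0.0005 -0.0004  0.0035] joints [-0.13  0.31  0.81  1.86 -0.26  1.08 -0.58]
123 0.168 ((461.5182800292969, -304.413818359375), (2.02675724029541, 23.326374053955078), 14.179811477661133)
47 0.169 ((447.51556396484375, -311.9471740722656), (13.81129264831543, 28.168983459472656), 49.30292510986328)
```

Request:
{"name": "step_arm", "arguments": {"motion": [{"dx":-0.005,"dy":0.001,"dz":0.03,"wx":0,"wy":0,"wz":0.002},{"dx":0,"dy":0,"dz":0.06,"wx":0,"wy":0,"wz":0},{"dx":0,"dy":0,"dz":0.06,"wx":0,"wy":0,"wz":0},{"dx":0,"dy":0,"dz":0.055,"wx":0,"wy":0,"wz":0},{"dx":0,"dy":0,"dz":0.04,"wx":0,"wy":0,"wz":0},{"dx":0,"dy":0,"dz":0.025,"wx":0,"wy":0,"wz":0},{"dx":0,"dy":0,"dz":0.015,"wx":0,"wy":0,"wz":0},{"dx":0,"dy":0,"dz":0,"wx":0,"wy":0,"wz":0}]}}

```text
time_s: 34.3
tcp_pos: [0.4523, -0.3069, 0.1344]
orientation: [0.995, 0.101, -0.001, -0.0]
ft_force: [-0.3, 0.5, -0.3]
opening: 0.7
grip_force: 0.0
```

Request:
{"name": "step_arm", "arguments": {"motion": [{"dx":0,"dy":0,"dz":0,"wx":0,"wy":0,"wz":0},{"dx":0,"dy":0,"dz":0,"wx":0,"wy":0,"wz":0},{"dx":0,"dy":0,"dz":0,"wx":0,"wy":0,"wz":0},{"dx":0,"dy":0,"dz":0,"wx":0,"wy":0,"wz":0},{"dx":0,"dy":0,"dz":0,"wx":0,"wy":0,"wz":0},{"dx":0,"dy":0,"dz":0,"wx":0,"wy":0,"wz":0},{"dx":0,"dy":0,"dz":0,"wx":0,"wy":0,"wz":0}], "jaw": 0.0, "force": 30}}

```text
time_s: 34.88
tcp_pos: [0.4528, -0.3076, 0.1356]
orientation: [0.995, 0.101, 0.0, 0.0]
ft_force: [-0.9, 0.4, 1.6]
opening: 0.278
grip_force: 30.0
```

Request:
{"name": "step_arm", "arguments": {"motion": [{"dx":0,"dy":0,"dz":-0.03,"wx":0,"wy":0,"wz":0},{"dx":0,"dy":0,"dz":-0.06,"wx":0,"wy":0,"wz":0},{"dx":0,"dy":0,"dz":-0.06,"wx":0,"wy":0,"wz":0},{"dx":0,"dy":0,"dz":-0.06,"wx":0,"wy":0,"wz":0},{"dx":0,"dy":0,"dz":-0.06,"wx":0,"wy":0,"wz":0},{"dx":0,"dy":0,"dz":-0.06,"wx":0,"wy":0,"wz":0},{"dx":0,"dy":0,"dz":0,"wx":0,"wy":0,"wz":0},{"dx":0,"dy":0,"dz":0,"wx":0,"wy":0,"wz":0}]}}

```text
time_s: 35.55
tcp_pos: [0.4531, -0.308, 0.2689]
orientation: [0.995, 0.101, 0.001, 0.0]
ft_force: [-0.1, -0.0, -2.3]
opening: 0.282
grip_force: 30.0
```

```bash
python3 -c "
from h import *
pot()
mv([.499,.033,.268],-78.4)"
```

```text
side pot 181 [0.5   0.032] 0.0477 0.93
side ? [0.704 0.05  0.037] 0.43
scene pot 194 [0.499 0.034] 0.0476 0.58
t 35.8 tcp [ 0.452  -0.3071  0.2662] yaw -78.46 F [ 0.  -0.  -0.4] open 0.278 grip 29.98092144727707
 now-frame shift [ 0.2852 -0.8095 -0.0039] final-frame shift [ 0.2861 -0.8092 -0.0044] turn [-0.0009  0.0012 -0.0007] joints [-0.14  0.29  0.83  1.84 -0.24  1.11 -0.6 ]
```

Request:
{"name": "step_arm", "arguments": {"motion": [{"dx":0.016,"dy":-0.045,"dz":0,"wx":0,"wy":0,"wz":0},{"dx":0.032,"dy":-0.091,"dz":0,"wx":0,"wy":0,"wz":0},{"dx":0.032,"dy":-0.091,"dz":0,"wx":0,"wy":0,"wz":0},{"dx":0.032,"dy":-0.091,"dz":0,"wx":0,"wy":0,"wz":0},{"dx":0.032,"dy":-0.091,"dz":0,"wx":0,"wy":0,"wz":0},{"dx":0.032,"dy":-0.091,"dz":0,"wx":0,"wy":0,"wz":0},{"dx":0.032,"dy":-0.091,"dz":0,"wx":0,"wy":0,"wz":0},{"dx":0.032,"dy":-0.091,"dz":0,"wx":0,"wy":0,"wz":0}]}}

```text
time_s: 36.42
tcp_pos: [0.4915, -0.0193, 0.2666]
orientation: [0.995, 0.1, -0.001, 0.0]
ft_force: [2.0, 0.1, -1.2]
opening: 0.282
grip_force: 30.0
```

Request:
{"name": "step_arm", "arguments": {"motion": [{"dx":0.028,"dy":-0.08,"dz":0,"wx":0,"wy":0,"wz":0},{"dx":0.017,"dy":-0.047,"dz":0,"wx":0,"wy":0,"wz":0},{"dx":0,"dy":0,"dz":0,"wx":0,"wy":0,"wz":0},{"dx":0,"dy":0,"dz":0,"wx":0,"wy":0,"wz":0},{"dx":0,"dy":0,"dz":0,"wx":0,"wy":0,"wz":0},{"dx":0,"dy":0,"dz":0,"wx":0,"wy":0,"wz":0}]}}

```text
time_s: 36.92
tcp_pos: [0.4993, 0.0305, 0.267]
orientation: [0.995, 0.099, -0.0, 0.0]
ft_force: [0.1, 0.2, -0.3]
opening: 0.281
grip_force: 30.0
```

```bash
python3 -c "
from h import *
mv([.499,.033,.154],-78.4);pot()
c=eyes.capture('side');cv2.imwrite('pics/s4.png',cv2.resize(c['img'][80:340,100:400,::-1],None,fx=2,fy=2))"
```

```text
t 36.9 tcp [0.4993 0.0305 0.267 ] yaw -78.61 F [ 0.1  0.2 -0.3] open 0.281 grip 29.98087763786316
 now-frame shift [ 0.0007 -0.0063  0.2826] final-frame shift [ 0.0005 -0.0062  0.2826] turn [ 0.0003  0.0005 -0.0024] joints [-0.7   0.16  0.65  1.94 -0.11  1.08 -1.38]
side pot 146 [0.499 0.032] 0.0474 0.95
side ? [0.651 0.384 0.037] 0.67
side ? [0.7   0.047 0.037] 0.35
scene pot 174 [0.499 0.034] 0.0474 0.72
scene ? [ 0.754 -0.167  0.037] 0.39
```

View pics/s4.png

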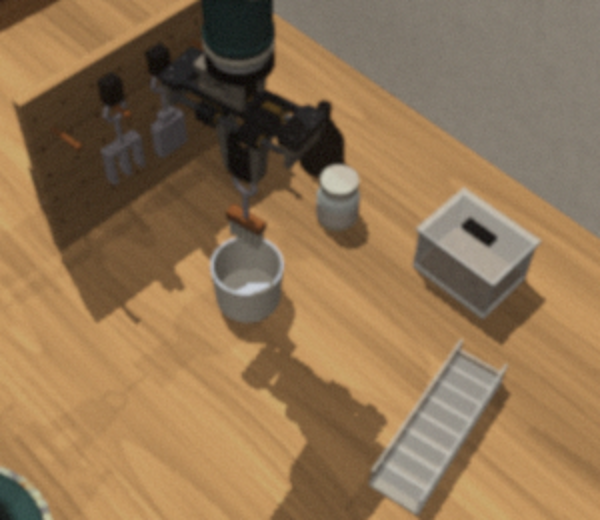

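The brush is held right above the pot (245,230 over 247,275), and the caddy is empty, so there was no scraper. Dip, lift, turn.

Request:
{"name": "step_arm", "arguments": {"motion": [{"dx":0,"dy":-0.005,"dz":0.03,"wx":0,"wy":0,"wz":0},{"dx":0,"dy":0,"dz":0.055,"wx":0,"wy":0,"wz":0},{"dx":0,"dy":0,"dz":0.055,"wx":0,"wy":0,"wz":0},{"dx":0,"dy":0,"dz":0.055,"wx":0,"wy":0,"wz":0},{"dx":0,"dy":0,"dz":0.05,"wx":0,"wy":0,"wz":0},{"dx":0,"dy":0,"dz":0.03,"wx":0,"wy":0,"wz":0},{"dx":0,"dy":0,"dz":0,"wx":0,"wy":0,"wz":0},{"dx":0,"dy":0,"dz":0,"wx":0,"wy":0,"wz":0}]}}

```text
time_s: 37.83
tcp_pos: [0.4991, 0.0338, 0.1573]
orientation: [0.995, 0.1, -0.0, 0.0]
ft_force: [1.1, 0.4, 0.1]
opening: 0.278
grip_force: 30.0
```

Request:
{"name": "step_arm", "arguments": {"motion": [{"dx":0,"dy":0,"dz":0,"wx":0,"wy":0,"wz":0},{"dx":0,"dy":0,"dz":0,"wx":0,"wy":0,"wz":0},{"dx":0,"dy":0,"dz":0,"wx":0,"wy":0,"wz":0},{"dx":0,"dy":0,"dz":0,"wx":0,"wy":0,"wz":0},{"dx":0,"dy":0,"dz":0,"wx":0,"wy":0,"wz":0}]}}

```text
time_s: 38.25
tcp_pos: [0.4995, 0.0343, 0.1579]
orientation: [0.995, 0.101, 0.001, -0.0]
ft_force: [-1.3, 1.4, -1.0]
opening: 0.282
grip_force: 30.0
```

Request:
{"name": "step_arm", "arguments": {"motion": [{"dx":0,"dy":0,"dz":-0.03,"wx":0,"wy":0,"wz":0},{"dx":0,"dy":0,"dz":-0.055,"wx":0,"wy":0,"wz":0},{"dx":0,"dy":0,"dz":-0.055,"wx":0,"wy":0,"wz":0},{"dx":0,"dy":0,"dz":-0.055,"wx":0,"wy":0,"wz":0},{"dx":0,"dy":0,"dz":-0.055,"wx":0,"wy":0,"wz":0},{"dx":0,"dy":0,"dz":-0.03,"wx":0,"wy":0,"wz":0}]}}

```text
time_s: 38.75
tcp_pos: [0.5002, 0.0341, 0.272]
orientation: [0.995, 0.1, 0.002, -0.0]
ft_force: [0.0, 0.6, -1.2]
opening: 0.278
grip_force: 30.0
```

Request:
{"name": "step_arm", "arguments": {"motion": [{"dx":0,"dy":0,"dz":0,"wx":0,"wy":0,"wz":-0.04},{"dx":0,"dy":0,"dz":0,"wx":0,"wy":0,"wz":-0.075},{"dx":0,"dy":0,"dz":0,"wx":0,"wy":0,"wz":-0.075},{"dx":0,"dy":0,"dz":0,"wx":0,"wy":0,"wz":-0.075},{"dx":0,"dy":0,"dz":0,"wx":0,"wy":0,"wz":-0.075},{"dx":0,"dy":0,"dz":0,"wx":0,"wy":0,"wz":-0.075},{"dx":0,"dy":0,"dz":0,"wx":0,"wy":0,"wz":-0.075},{"dx":0,"dy":0,"dz":0,"wx":0,"wy":0,"wz":-0.075}]}}

```text
time_s: 39.42
tcp_pos: [0.4992, 0.0342, 0.2695]
orientation: [0.854, 0.52, 0.0, -0.0]
ft_force: [0.0, 0.5, -1.3]
opening: 0.28
grip_force: 30.0
```

Request:
{"name": "step_arm", "arguments": {"motion": [{"dx":0,"dy":0,"dz":0,"wx":0,"wy":0,"wz":-0.075},{"dx":0,"dy":0,"dz":0,"wx":0,"wy":0,"wz":-0.075},{"dx":0,"dy":0,"dz":0,"wx":0,"wy":0,"wz":-0.075},{"dx":0,"dy":0,"dz":0,"wx":0,"wy":0,"wz":-0.075},{"dx":0,"dy":0,"dz":0,"wx":0,"wy":0,"wz":-0.018},{"dx":0,"dy":0,"dz":0,"wx":0,"wy":0,"wz":0},{"dx":0,"dy":0,"dz":0,"wx":0,"wy":0,"wz":0}]}}

```text
time_s: 40.0
tcp_pos: [0.4992, 0.0341, 0.2695]
orientation: [0.701, 0.713, 0.0, 0.0]
ft_force: [-0.2, 0.6, -0.6]
opening: 0.277
grip_force: 30.0
```

```bash
python3 -c "
from h import *
pot()
mv([.390,.16,.270],.86)"
```

```text
side pot 143 [0.5   0.032] 0.0477 0.9
scene pot 179 [0.499 0.034] 0.0475 0.59
scene ? [0.394 0.003 0.037] 0.23
t 40.2 tcp [0.4992 0.0342 0.2694] yaw 0.97 F [-0.8 -0.  -1.7] open 0.283 grip 29.98105823993683
 now-frame shift [ 0.3192 -0.2676 -0.0015] final-frame shift [ 0.3186 -0.2683 -0.0015] turn [ 0.0001 -0.      0.0013] joints [-0.58  0.15  0.49  1.93 -0.08  1.08 -0.03]
```

Request:
{"name": "step_arm", "arguments": {"motion": [{"dx":0.036,"dy":-0.028,"dz":0,"wx":0,"wy":0,"wz":0},{"dx":0.06,"dy":-0.045,"dz":0,"wx":0,"wy":0,"wz":0},{"dx":0.06,"dy":-0.045,"dz":0,"wx":0,"wy":0,"wz":0},{"dx":0.06,"dy":-0.045,"dz":0,"wx":0,"wy":0,"wz":0},{"dx":0.06,"dy":-0.045,"dz":0,"wx":0,"wy":0,"wz":0},{"dx":0.05,"dy":-0.037,"dz":0,"wx":0,"wy":0,"wz":0},{"dx":0.03,"dy":-0.023,"dz":-0.001,"wx":0,"wy":0,"wz":0.001},{"dx":0,"dy":0,"dz":0,"wx":0,"wy":0,"wz":0}]}}

```text
time_s: 40.87
tcp_pos: [0.3876, 0.1774, 0.2699]
orientation: [0.7, 0.715, 0.0, -0.001]
ft_force: [0.3, -0.1, -0.8]
opening: 0.282
grip_force: 30.0
```

Request:
{"name": "step_arm", "arguments": {"motion": [{"dx":0,"dy":0,"dz":0,"wx":0,"wy":0,"wz":0},{"dx":0,"dy":0,"dz":0,"wx":0,"wy":0,"wz":0},{"dx":0,"dy":0,"dz":0,"wx":0,"wy":0,"wz":0},{"dx":0,"dy":0,"dz":0,"wx":0,"wy":0,"wz":0}]}}

```text
time_s: 41.2
tcp_pos: [0.3902, 0.1738, 0.2698]
orientation: [0.702, 0.712, -0.0, 0.0]
ft_force: [1.3, 0.4, -1.6]
opening: 0.281
grip_force: 30.0
```

```bash
python3 -c "
from h import *
mv([.390,.251,.262],.86)
for n in ('scene','side'):
    c=eyes.capture(n); e=proj(c,np.array([.390,.175,.248])); b=spot_point('brush_eye',c)[:2]; print(n,e,[(np.round(x['xy'],1),x['conf']) for x in b])"
```

```text
t 41.2 tcp [0.3902 0.1738 0.2698] yaw 0.79 F [ 1.3  0.4 -1.6] open 0.281 grip 29.9811190366745
 now-frame shift [0.1931 0.0023 0.0194] final-frame shift [0.1931 0.0025 0.0194] turn [ 0.0001  0.0001 -0.0007] joints [-0.81  0.01  0.32  2.07 -0.    1.07 -0.48]
scene [346.72494684 134.95185531] [(array([343.3, 133.1]), 0.66)]
side [149.92178201 162.74963213] [(array([148.5, 162.3]), 0.7)]
```

Request:
{"name": "step_arm", "arguments": {"motion": [{"dx":0.03,"dy":0.001,"dz":0.002,"wx":0,"wy":0,"wz":0},{"dx":0.025,"dy":0,"dz":0.001,"wx":0,"wy":0,"wz":0},{"dx":0.025,"dy":0,"dz":0,"wx":0,"wy":0,"wz":0},{"dx":0.025,"dy":0,"dz":0.001,"wx":0,"wy":0,"wz":0},{"dx":0.025,"dy":0,"dz":0.004,"wx":0,"wy":0,"wz":0},{"dx":0.025,"dy":0,"dz":0.004,"wx":0,"wy":0,"wz":0},{"dx":0.023,"dy":0,"dz":0.004,"wx":0,"wy":0,"wz":0},{"dx":0.015,"dy":0,"dz":0.003,"wx":0,"wy":0,"wz":0}]}}

```text
time_s: 42.07
tcp_pos: [0.3884, 0.2533, 0.2618]
orientation: [0.701, 0.713, -0.0, -0.0]
ft_force: [0.2, 0.2, -0.2]
opening: 0.282
grip_force: 30.0
```

Request:
{"name": "step_arm", "arguments": {"motion": [{"dx":0,"dy":0,"dz":0,"wx":0,"wy":0,"wz":0},{"dx":0,"dy":0,"dz":0,"wx":0,"wy":0,"wz":0},{"dx":0,"dy":0,"dz":0,"wx":0,"wy":0,"wz":0}]}}

```text
time_s: 42.32
tcp_pos: [0.3888, 0.2514, 0.2622]
orientation: [0.702, 0.713, -0.0, 0.0]
ft_force: [1.0, 0.1, -0.9]
opening: 0.279
grip_force: 30.0
```

```bash
python3 -c "
from h import *
mv([.39,.251,.253],.86); pic(.39,'k1.png')"
```

```text
t 42.3 tcp [0.3888 0.2514 0.2622] yaw 0.88 F [ 1.   0.1 -0.9] open 0.279 grip 29.981060922145844
 now-frame shift [-0.0011  0.003   0.0229] final-frame shift [-0.0011  0.003   0.0229] turn [-0.      0.0002  0.0003] joints [-0.89  0.09  0.26  2.   -0.03  1.06 -0.6 ]
```

View pics/k1.png

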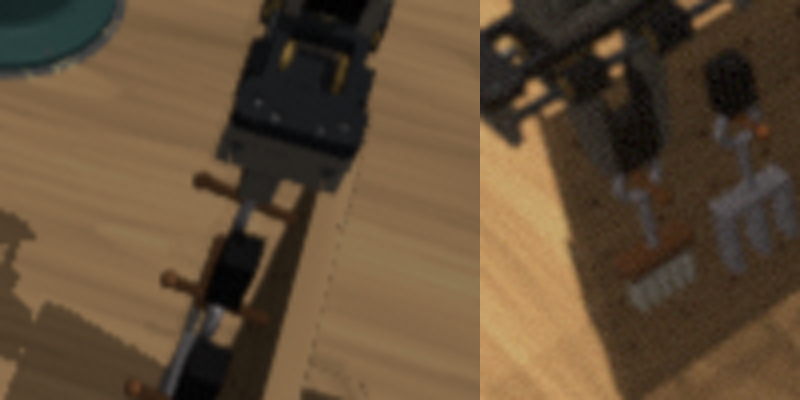

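The peg runs through the brush's ring (side crop, about 645,180). Lower, release, retreat.

Request:
{"name": "step_arm", "arguments": {"motion": [{"dx":0,"dy":0.003,"dz":0.006,"wx":0,"wy":0,"wz":0},{"dx":0,"dy":0,"dz":0.006,"wx":0,"wy":0,"wz":0},{"dx":0,"dy":0,"dz":0.006,"wx":0,"wy":0,"wz":0},{"dx":0,"dy":0,"dz":0.004,"wx":0,"wy":0,"wz":0},{"dx":0,"dy":0,"dz":0,"wx":0,"wy":0,"wz":0},{"dx":0,"dy":0,"dz":0,"wx":0,"wy":0,"wz":0}]}}

```text
time_s: 42.92
tcp_pos: [0.39, 0.2518, 0.2542]
orientation: [0.702, 0.713, 0.0, -0.0]
ft_force: [-2.1, -1.1, 6.4]
opening: 0.282
grip_force: 30.0
```

Request:
{"name": "step_arm", "arguments": {"motion": [{"dx":0,"dy":0,"dz":0,"wx":0,"wy":0,"wz":0},{"dx":0,"dy":0,"dz":0,"wx":0,"wy":0,"wz":0},{"dx":0,"dy":0,"dz":0,"wx":0,"wy":0,"wz":0},{"dx":0,"dy":0,"dz":0,"wx":0,"wy":0,"wz":0},{"dx":0,"dy":0,"dz":0,"wx":0,"wy":0,"wz":0}], "jaw": 0.48}}

```text
time_s: 43.33
tcp_pos: [0.3898, 0.2519, 0.2532]
orientation: [0.701, 0.713, -0.0, 0.0]
ft_force: [-0.5, 0.6, -0.0]
opening: 0.478
grip_force: 0.0
```

Request:
{"name": "step_arm", "arguments": {"motion": [{"dx":0,"dy":0,"dz":-0.02,"wx":0,"wy":0,"wz":0},{"dx":0,"dy":0,"dz":-0.04,"wx":0,"wy":0,"wz":0},{"dx":0,"dy":0,"dz":-0.06,"wx":0,"wy":0,"wz":0},{"dx":0,"dy":0,"dz":-0.06,"wx":0,"wy":0,"wz":0},{"dx":0,"dy":0,"dz":-0.06,"wx":0,"wy":0,"wz":0},{"dx":0,"dy":0,"dz":-0.02,"wx":0,"wy":0,"wz":0},{"dx":0,"dy":0,"dz":0,"wx":0,"wy":0,"wz":0}]}}

```text
time_s: 43.92
tcp_pos: [0.3908, 0.2525, 0.3597]
orientation: [0.701, 0.713, 0.002, 0.0]
ft_force: [0.9, 1.1, -0.5]
opening: 0.48
grip_force: 0.0
```

Request:
{"name": "step_arm", "arguments": {"motion": [{"dx":-0.04,"dy":0.03,"dz":0,"wx":0,"wy":0,"wz":0},{"dx":-0.08,"dy":0.05,"dz":0,"wx":0,"wy":0,"wz":0},{"dx":-0.08,"dy":0.05,"dz":0,"wx":0,"wy":0,"wz":0},{"dx":-0.08,"dy":0.05,"dz":0,"wx":0,"wy":0,"wz":0},{"dx":-0.08,"dy":0.05,"dz":0,"wx":0,"wy":0,"wz":0},{"dx":-0.08,"dy":0.05,"dz":0,"wx":0,"wy":0,"wz":0},{"dx":0,"dy":0,"dz":0,"wx":0,"wy":0,"wz":0},{"dx":0,"dy":0,"dz":0,"wx":0,"wy":0,"wz":0}]}}

```text
time_s: 44.58
tcp_pos: [0.5047, 0.0755, 0.3558]
orientation: [0.703, 0.711, -0.001, -0.0]
ft_force: [-0.4, 0.4, -0.1]
opening: 0.482
grip_force: 0.0
```

```bash
python3 -c "
from h import *
mv([.39,.251,.253],.86); pot()
c=eyes.capture('side');cv2.imwrite('pics/s5.png',cv2.resize(c['img'][50:300,95:375,::-1],None,fx=2.4,fy=2.4))"
```

```text
t 44.6 tcp [0.5047 0.0755 0.3558] yaw 0.64 F [-0.4  0.4 -0.1] open 0.482 grip 0.0
 now-frame shift [ 0.4422 -0.2812  0.2571] final-frame shift [ 0.4429 -0.2801  0.2571] turn [-0.0015  0.0009 -0.0024] joints [-0.65  0.1   0.48  1.78 -0.05  1.28 -0.15]
side pot 169 [0.5   0.032] 0.0476 0.84
side ? [0.465 0.394 0.037] 0.49
scene pot 207 [0.499 0.034] 0.0475 0.62
```

View pics/s5.png

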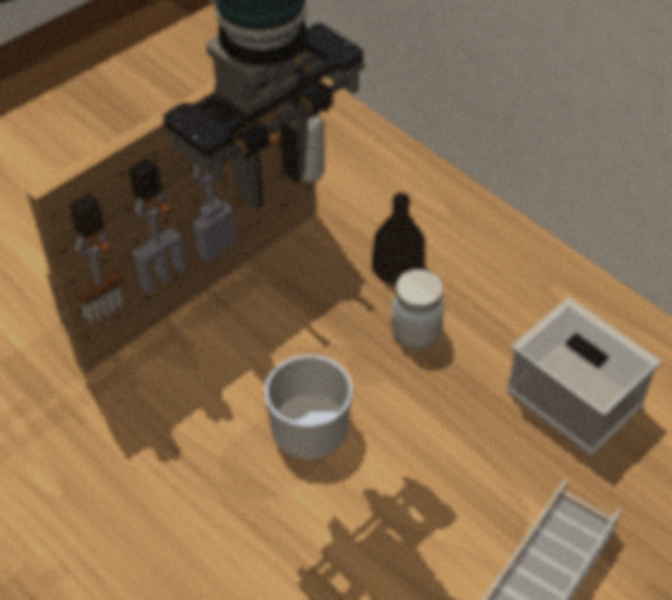

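All three tools hang on their pegs (brush at 95,260, rake at 155,230, trowel at 210,215). The pot is upright at 310,405, the other things look undisturbed, and the gripper is clear.

```bash
python3 -c "
from h import *
print(hand_in())"
```

```text
the job is handed in; nothing more can be done
None
```

I rinsed the trowel, rake and brush in that order, hung each on its own peg and handed the job in; no scraper was in the caddy, and the pot (knocked about 3 cm mid-run) is still upright.

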